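# Load the last tube and hold the carrier up for the courier

## Task

The last tall sample tube still stands among the short ones in the desk rack: stand it fully home in the one empty hole of the tube carrier (the white holder with the handle, on the steel tray) and let it go. Then pick the carrier up by its handle with all its tubes, until it is about 12 cm above the desk, and keep it there over its tray, still and level, for the courier to take; the job finishes while you are holding it, so do not put it down. Leave the short tubes, the glove box, the pump bottle and the sharps box as they are.

Things in the scene. Friction and masses are not known exactly. Their poses are not given: they have to be found in the camera images.
- tall_mid (a point): tall capped tube to be moved: 105 mm high in all, 16 mm clear round body with paper label and rounded foot, red cap 18 mm in diameter on the top 20 mm; 20 g. The point is its centre, 52.5 mm above its foot; z is its axis, towards the cap. It starts upright in one of three holes of the desk rack (the short tubes stand in the other two), its foot 5 mm above the desk
- short0_mid (a point): a short capped tube, 80 mm high, otherwise like the tall one (16 mm body, 18 mm cap); the point is its centre, 40 mm above its foot. Stays in the desk rack
- short1_mid (a point): the other short tube, the same, 80 mm high; the point is its centre, 40 mm above its foot. Stays in the desk rack
- desk_rack: fixed white rack without a handle, 150 mm (its x) by 64 mm (its y), 60 mm high; origin at the centre of its underside, z up. Square holes of 19 mm in sheets at 60 mm and 32 mm height, inner floor at 5 mm. Five holes per row; the three tubes stand in its +y row (y = 14 mm), at x = -56, 0 and 56 mm, in any order
- tray: fixed steel spill tray, 250 mm (its x) by 150 mm (its y), rim 22 mm high, walls and floor 4 mm thick; origin at the centre of its underside. It may stand to the left or to the right, the desk rack on the other side
- carrier: loose white tube carrier on the tray's floor, 176 mm long (x), 92 mm wide (y), 280 g plus tubes; origin at the centre of its underside, z up. Square 19 mm holes in sheets with upper faces 70 and 36 mm up, inner floor 5 mm up; hole centres at x = -70, -40, 40, 70 mm, y = -27, 27 mm. Two posts at mid-length carry a handle bar. Seven holes hold tall tubes, cap tops 110 mm up; one end hole is empty
- carrier_handle (a point): centre of the carrier's handle bar, 160 mm above the carrier's underside; axes as the carrier's. The bar runs along the carrier's y, 18 mm wide (along x) and 18 mm high with rounded edges, about 90 mm long between its posts (at y = -50 and 50 mm); nothing is under it down to the sheet at 70 mm
- empty_hole (a point): centre of the mouth of the carrier's empty hole (19 mm square), 70 mm above the carrier's underside, at its x = -70, y = 27 mm; axes as the carrier's. A tall tube fully home stands on the inner floor 65 mm below this point: its centre 12.5 mm below this point, its cap top 40 mm above it. The nearest tubes are 30 mm away along x and 54 mm along y, centre to centre
- packed0_mid (a point): a tall tube already in the carrier at its x = -70 mm, y = -27 mm; 105 mm high, the same as the one to be added; the point is its centre
- packed1_mid (a point): a tall tube already in the carrier at its x = -40 mm, y = -27 mm; 105 mm high, the same as the one to be added; the point is its centre
- packed2_mid (a point): a tall tube already in the carrier at its x = -40 mm, y = 27 mm; 105 mm high, the same as the one to be added; the point is its centre
- packed3_mid (a point): a tall tube already in the carrier at its x = 40 mm, y = -27 mm; 105 mm high, the same as the one to be added; the point is its centre
- packed4_mid (a point): a tall tube already in the carrier at its x = 40 mm, y = 27 mm; 105 mm high, the same as the one to be added; the point is its centre
- packed5_mid (a point): a tall tube already in the carrier at its x = 70 mm, y = -27 mm; 105 mm high, the same as the one to be added; the point is its centre
- packed6_mid (a point): a tall tube already in the carrier at its x = 70 mm, y = 27 mm; 105 mm high, the same as the one to be added; the point is its centre
- glove_box_mid (a point): blue glove box, 120 by 230 by 75 mm high, beyond the work; the point is its centre. Stays where it is
- pump_bottle_mid (a point): white pump bottle, 64 mm in diameter, 190 mm high, beyond the work; the point is on its axis 75 mm up. Stays where it is
- sharps_box_mid (a point): yellow sharps box, 106 by 106 by 137 mm high, beyond the work; the point is on its axis 68 mm up. Stays where it is
Things that resemble listed ones, but are neither listed nor needed, are in the scene too. Leave any green or turquoise look-alike of the part that bears packed6_mid alone. Of the things that look like the carrier, take the one that is farthest from the robot's base at the start.

How it is judged:
By the outcome, as a careful person would: the job done as asked, in the order asked, and still so for the second after the job is handed in, while the arm keeps its last pose, push and grip.
It also fails if it takes over 64 s, if anything falls off the work surface, if the arm or the gripper's body presses on something with over 40 N, if the wrist force passes 120 N, or if a joint passes its speed limit or range.

## Robot

A 7-joint arm with a two-finger parallel gripper is mounted at the origin on the work surface. World frame = base frame: x ahead of the robot, y to its left, z up, the work surface at z = 0. Lengths are in m, angles in rad, forces in N, time in s.
With the tool pointing down it reaches from about 0.425 to 0.875 m from the base axis. Payload 4.7 kg.
Tool frame: the origin (TCP) lies midway between the tips of the shut fingers; the grasp point (between the pads) lies 19 mm behind it; z points along the fingers, y is the direction in which the jaws open and shut (so a half turn about z gives the same grasp; the last joint's range is limited). The gripper opens to 87 mm and grips with 3 to 60 N. Pads are 19 mm wide; open, the fingers measure 117 mm over their backs; the gripper's body (75 mm by 190 mm) begins 51 mm behind the grasp point.
Start: joints at [-1.108, 0.321, -0.07, 1.45, 0.023, 1.371, -0.057], TCP at [0.282, 0.586, 0.223] pointing down, gripper open.
Joint ranges: [-2.86, 2.86], [-0.3, 2.09], [-1.38, 1.24], [0.06, 2.45], [-1.56, 4.7], [0.09, 2.05], [-2.69, 2.69]. Speed limits (rad/s): [2.57, 2.57, 3.14, 3.14, 3.14, 3.14, 3.14].

## Interface

Orientations are given as a rotation vector (axis times angle).
In Python, from bench import * gives the robot as it stands.
- The arm moves only by the tool move_arm, never from a script. Its arguments are lists of equal length, an entry for each row: "jaw": the closure in counts, from 0 (fully open) to 255 (shut); "slide": the shift along the tool's x, y, z in cm, a list of three; "dr": the turn, a rotation vector about the tool's x, y, z in degrees, a list of three. A call has 1 to 5 rows; each row shifts and turns the commanded pose from where the row before left it, along the tool's axes as they then stand; what a row does not reach is not made up. A row lasts 1/10 s, in which the tool goes at most 50 mm and 8.59 degrees, less where a joint would pass 70% of its speed; a pose out of reach is approached as far as the arm can. A call with a gripper value outside its range is refused whole. The fingers move at their own pace and stop on an object; "force" is the grip in N (left out, the last holds). Time passes only in rows, so rows that do not move let the fingers close. It gives the time, the measured TCP pose, the force and the opening at its end, in the units of the state.
- get_state(): the state, without advancing time (a new reading comes with each control period).
- get_image(name): name is "side" or "top" or "wrist"; returns (picture, depth): 400x640x3 uint8, red, green, blue; 400x640 float32, m along the optical axis (not along the pixel's ray), 0 where there is no reading.
- camera_params(name): a dict with "K" (3x3 intrinsics, pixels), "extrinsics" (4x4, takes a point from camera to world coordinates); the wrist camera has in their place "tool_from_camera" (4x4, takes a point from camera to tool coordinates, whose origin is the TCP and whose axes are the flange's). Camera axes: x right, y up, looking along -z (the intrinsics and any distortion apply to the point x, -y, -z); pixel columns grow to the right and rows downward; lengths in m; the calibration is good to about 2 mm. A picture is of the moment at which its call begins: read the wrist's pose just before it. camera_params takes no time and is no camera call.
- close_job(): hands the job in, once; it reports no verdict.
Trained networks look in the newest picture that a camera, given by its name, has taken for a name from the list of things; names that differ only in an ending like _2 or _b are one class to them, and where a whole thing is asked for, a point or a joint stands for the part that bears it (a point fixed in the world has none). Each returns a list of dicts, best first, with "score" (0 to 1); they miss things now and then, are a little off and sometimes report something else, mostly with a low value. They report only what shows in the picture. A call takes as long as a camera call. They do not tell look-alikes from the thing itself.
- regions_of(camera, query): "mask" (400x640 bool, what is visible of it) and "xy" ([column, row] in pixels, amid what is visible of it).
The state is a dict: "time": time; "joint_positions": joint angles; "qd": joint speeds; "joint_torque": joint torques, N m; "position": TCP position; "tool_rot": TCP orientation; "ft_force": force on the tool from outside, world axes, zero at the start; "torque": the same for the moment, N m; "grip_width": opening from 0.0 (shut) to 1.0 (fully open).
Only numpy, scipy, OpenCV 4.12 (cv2) and the standard library are available. Lean on these libraries where they do the work, as an engineer would, in place of code of your own. Each camera call takes 0.05 s, during which the arm holds its last target.

## Working session

There is one attempt and no reset: what is moved stays moved. The work goes in short steps, Python scripts to look and compute and a tool call to move; the robot and the scene stay as the last step left them, time stands still between calls to the robot, and variables do not carry over. Pictures are saved under pics/ and viewed, and the job is handed in when it is done.

Besides the shell and the picture viewer there is one more tool, called after ">>>" as name(argument=value, ...) on one line, values as JSON. move_arm: Moves the arm, as the interface text tells. Its arguments: {"type":"object","properties":{"jaw":{"type":"array","items":{"type":"number"}},"slide":{"type":"array","items":{"type":"array","items":{"type":"number"}}},"dr":{"type":"array","items":{"type":"array","items":{"type":"number"}}},"force":{"type":"number"}},"required":["jaw","slide","dr"]}

```bash
mkdir -p pics; ls
python3 - <<'E'
from bench import *
import cv2, numpy as np
print(get_state())
for n in ["side","top","wrist"]:
    im,d=get_image(n); cv2.imwrite(f"pics/{n}0.png",im[:,:,::-1]); np.savez(f"/tmp/{n}0.npz",im=im,d=d)
    print(n,camera_params(n))
E
```

```text
pics
{'time': 0.0, 'joint_positions': array([-1.10791549,  0.32183071, -0.07006489,  1.45164853,  0.02261512,
        1.37078099, -0.05688926]), 'qd': array([ 0.00127023,  0.00010792, -0.00236452, -0.00058969, -0.00130361,
       -0.00048064,  0.00053995]), 'joint_torque': array([-2.26931897e-04, -4.91287100e+01, -4.03897623e-01, -3.12541795e+01,
       -6.39431085e-02,  4.36732150e-02,  1.88037820e-04]), 'position': array([0.28184187, 0.58512265, 0.22146963]), 'tool_rot': array([-6.98936409e-01, -3.06254420e+00,  2.91568070e-03]), 'ft_force': array([-0.3844591 ,  0.37930918, -0.54675941]), 'torque': array([ 0.04607877, -0.0235541 , -0.03901339]), 'grip_width': 0.9998273523592373}
side {'K': array([[439.04468601,   0.        , 322.26992683],
       [  0.        , 439.04468601, 195.9311325 ],
       [  0.        ,   0.        ,   1.        ]]), 'extrinsics': array([[-0.9842627 ,  0.06112175, -0.16580432,  0.29145953],
       [-0.17547007, -0.44907033,  0.87609708,  1.00125066],
       [-0.02090921,  0.89140337,  0.45272821,  0.65316408],
       [ 0.        ,  0.        ,  0.        , 
[... 365 characters left out ...]
       [-3.51402472e-03,  1.71797384e-01,  9.85126038e-01,
         1.31032221e+00],
       [ 0.00000000e+00,  0.00000000e+00,  0.00000000e+00,
         1.00000000e+00]])}
wrist {'K': array([[349.21131354,   0.        , 318.09089546],
       [  0.        , 349.21131354, 201.70767295],
       [  0.        ,   0.        ,   1.        ]]), 'tool_from_camera': array([[ 2.82981240e-04,  9.66630498e-01,  2.56174549e-01,
         6.92066999e-02],
       [ 9.99999860e-01, -3.87949722e-04,  3.59219264e-04,
        -4.68777231e-04],
       [ 4.46615141e-04,  2.56174411e-01, -9.66630473e-01,
        -1.62267654e-01],
       [ 0.00000000e+00,  0.00000000e+00,  0.00000000e+00,
         1.00000000e+00]])}
```

View pics/top0.png

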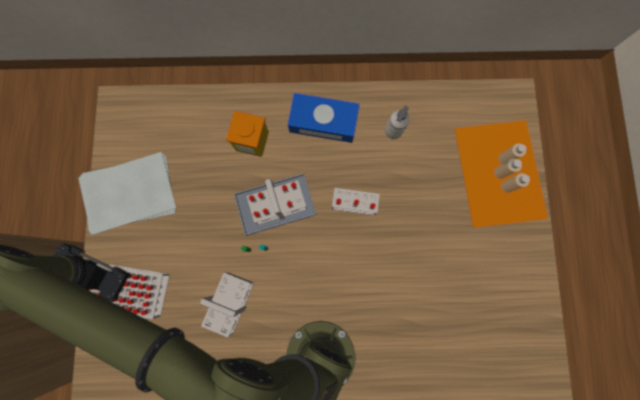

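View pics/side0.png

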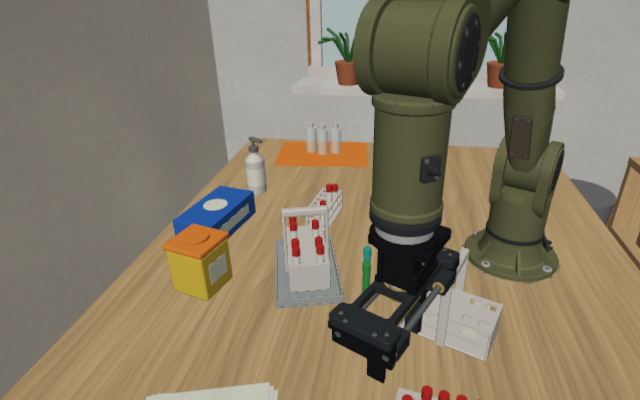

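View pics/wrist0.png

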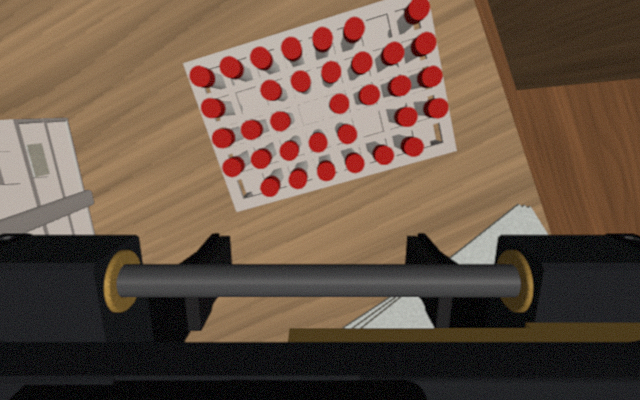

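```bash
cat > h.py <<'E'
import numpy as np, cv2
from bench import *
from scipy.spatial.transform import Rotation as R
def ext(n,st=None):
    p=camera_params(n)
    if n=="wrist":
        T=np.eye(4);T[:3,:3]=R.from_rotvec(st["tool_rot"]).as_matrix();T[:3,3]=st["position"]
        return p["K"],T@p["tool_from_camera"]
    return p["K"],p["extrinsics"]
def ray(K,E,u,v):
    d=np.array([(u-K[0,2])/K[0,0],-(v-K[1,2])/K[1,1],-1.0]); return E[:3,3],E[:3,:3]@d
def at_z(K,E,u,v,z):
    o,d=ray(K,E,u,v); return o+d*(z-o[2])/d[2]
def at_d(K,E,u,v,dep):
    o,d=ray(K,E,u,v); return o+d*dep
def proj(K,E,P):
    c=E[:3,:3].T@(np.asarray(P)-E[:3,3]); return K[0,2]+K[0,0]*c[0]/-c[2], K[1,2]-K[1,1]*c[1]/-c[2]
def redblobs(im,d,K,E,amin=8):
    h=cv2.cvtColor(im,cv2.COLOR_RGB2HSV); m=(((h[...,0]<8)|(h[...,0]>172))&(h[...,1]>150)&(h[...,2]>80)).astype(np.uint8)
    n,l,s,c=cv2.connectedComponentsWithStats(m)
    out=[]
    for i in range(1,n):
        if s[i,4]<amin: continue
        dd=d[l==i]; dd=dd[dd>0]
        out.append((c[i],s[i,4],np.percentile(dd,20) if len(dd) else 0))
    return out
E
python3 - <<'E'
from h import *
f=np.load("/tmp/top0.npz");im,d=f["im"],f["d"]
K,E=ext("top")
for c,a,dd in redblobs(im,d,K,E,4):
    print(c.round(1),a,at_d(K,E,*c,dd).round(4))
cv2.imwrite("pics/c1.png",cv2.resize(im[160:250,220:400],None,fx=4.4,fy=4.4,interpolation=cv2.INTER_CUBIC)[:,:,::-1])
f=np.load("/tmp/side0.npz");im=f["im"]
cv2.imwrite("pics/c2.png",cv2.resize(im[170:310,240:380],None,fx=4,fy=4,interpolation=cv2.INTER_CUBIC)[:,:,::-1])
E
```

```text
[293.2 184.7] 14 [0.5439 0.0774 0.1157]
[284.3 187.8] 15 [0.5344 0.106  0.1156]
[260.3 195.1] 15 [0.5117 0.1818 0.1179]
[251.4 197.8] 16 [0.5039 0.21   0.1163]
[338.4 200.8] 14 [ 0.4943 -0.0665  0.0875]
[355.7 202.1] 15 [ 0.485  -0.1203  0.1119]
[289.2 203.5] 13 [0.4828 0.0903 0.1188]
[372.4 205.6] 13 [ 0.4763 -0.1758  0.0889]
[265.1 211.1] 16 [0.4604 0.1662 0.1168]
[256.1 213.8] 17 [0.452  0.1943 0.1178]
[134.6 276.8] 18 [0.2637 0.5736 0.097 ]
[142.8 278. ] 16 [0.2597 0.5471 0.0987]
[126.  283.9] 14 [0.2454 0.5596 0.1762]
[132.8 284.8] 17 [0.2395 0.5777 0.0972]
[140.8 286.2] 18 [0.2348 0.5524 0.0976]
[148.6 287.5] 19 [0.2307 0.5276 0.0981]
[131.3 293.1] 15 [0.2147 0.58   0.0981]
[139.  294.3] 18 [0.2105 0.5557 0.0988]
[146.9 295.6] 17 [0.2062 0.5326 0.0958]
[121.3 299.8] 18 [0.1948 0.6101 0.0969]
[129.2 301.3] 19 [0.19   0.5852 0.0978]
[145.1 304.1] 14 [0.181  0.5356 0.0974]
[127.6 308.9] 11 [0.219  0.3225 0.6411]
[135. 311.] 22 [0.161  0.5651 0.0983]
[143.1 312.2] 18 [0.157  0.5399 0.0985]
```

View pics/c1.png

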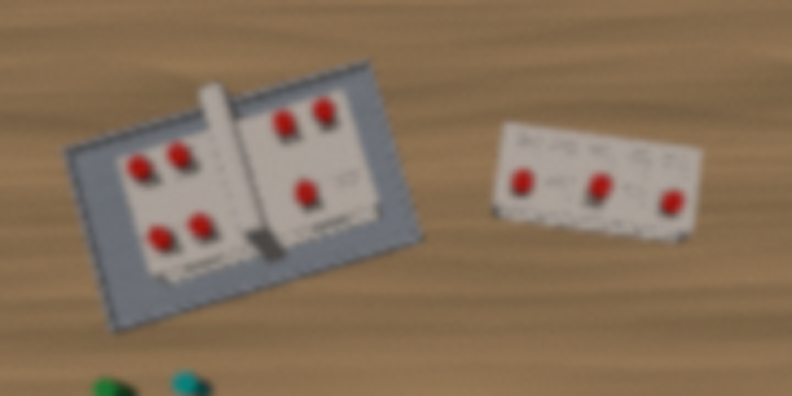

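View pics/c2.png

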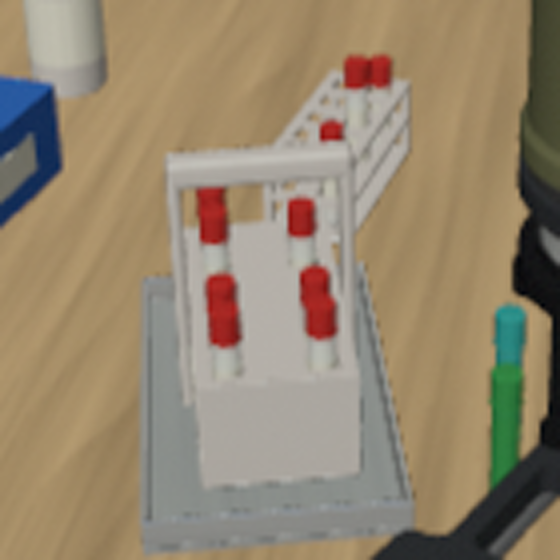

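```bash
cat >> h.py <<'E'
def plan(pos,yaw,stepcm=4.0,stepdeg=7.5):
    """rows toward a tool-down pose with tool y at angle yaw(deg)"""
    st=get_state(); p=st["position"].copy(); M=R.from_rotvec(st["tool_rot"]).as_matrix()
    y=np.deg2rad(yaw); G=np.array([[-np.sin(y),np.cos(y),0],[np.cos(y),np.sin(y),0],[0,0,-1.]]).T
    rv=R.from_matrix(M.T@G).as_rotvec(degrees=True); pos=np.array(pos)
    n=int(max(1,np.ceil(np.linalg.norm(pos-p)*100/stepcm),np.ceil(np.linalg.norm(rv)/stepdeg)))
    print("now",p.round(4),"rows",n,"total tool-slide cm",(M.T@(pos-p)*100).round(2),"rv",rv.round(2), "w",round(st["grip_width"],3),"t",round(st["time"],2),"F",st["ft_force"].round(1))
    rows=[]
    for i in range(n):
        q=p+(pos-p)/(n-i); s=(M.T@(q-p)*100).round(2); r=(rv/n).round(2)
        rows.append((list(map(float,s)),list(map(float,r))))
        p=p+M@s/100; M=M@R.from_rotvec(r,degrees=True).as_matrix()
    for i in range(0,n,5): print("slide",[a for a,b in rows[i:i+5]],"dr",[b for a,b in rows[i:i+5]])
E
python3 - <<'E'
from h import *
plan([.515,.05,.30],16.8)
E
```

```text
now [0.2819 0.5852 0.2217] rows 15 total tool-slide cm [-44.22 -38.12  -7.77] rv [-8.000e-02  4.000e-02  4.749e+01] w 0.998 t 0.15 F [ 0.7 -0.2 -0.6]
slide [[-2.95, -2.54, -0.52], [-3.08, -2.37, -0.52], [-3.21, -2.2, -0.52], [-3.33, -2.02, -0.52], [-3.43, -1.83, -0.52]] dr [[-0.01, 0.0, 3.17], [-0.01, 0.0, 3.17], [-0.01, 0.0, 3.17], [-0.01, 0.0, 3.17], [-0.01, 0.0, 3.17]]
slide [[-3.53, -1.64, -0.52], [-3.62, -1.44, -0.52], [-3.69, -1.24, -0.52], [-3.75, -1.03, -0.52], [-3.8, -0.82, -0.52]] dr [[-0.01, 0.0, 3.17], [-0.01, 0.0, 3.17], [-0.01, 0.0, 3.17], [-0.01, 0.0, 3.17], [-0.01, 0.0, 3.17]]
slide [[-3.85, -0.61, -0.52], [-3.87, -0.4, -0.52], [-3.89, -0.19, -0.52], [-3.89, 0.03, -0.52], [-3.89, 0.24, -0.52]] dr [[-0.01, 0.0, 3.17], [-0.01, 0.0, 3.17], [-0.01, 0.0, 3.17], [-0.01, 0.0, 3.17], [-0.01, 0.0, 3.17]]
```

>>> move_arm(jaw=[0,0,0,0,0], slide=[[-3.0,-2.5,-1.0],[-3.1,-2.4,-1.0],[-3.2,-2.2,-1.0],[-3.3,-2.0,-1.0],[-3.4,-1.8,-1.0]], dr=[[0,0,3.2],[0,0,3.2],[0,0,3.2],[0,0,3.2],[0,0,3.2]])

```text
time: 0.65
position: [0.3603, 0.4061, 0.2727]
tool_rot: [-1.122, -2.934, 0.0]
ft_force: [-0.1, 0.3, -0.4]
grip_width: 1.002
```

>>> move_arm(jaw=[0,0,0,0,0], slide=[[-3.5,-1.6,-0.6],[-3.6,-1.4,-0.6],[-3.7,-1.2,-0.6],[-3.8,-1.0,-0.5],[-3.8,-0.8,-0.4]], dr=[[0,0,3.2],[0,0,3.2],[0,0,3.2],[0,0,3.2],[0,0,3.2]])

```text
time: 1.15
position: [0.4387, 0.2285, 0.2998]
tool_rot: [1.519, 2.75, 0.001]
ft_force: [1.0, 0.8, -0.4]
grip_width: 0.997
```

>>> move_arm(jaw=[0,0,0,0,0], slide=[[-3.8,-0.6,0],[-3.9,-0.4,0],[-3.9,-0.2,0],[-3.9,0,0],[-3.9,0.2,0]], dr=[[0,0,3.2],[0,0,3.2],[0,0,3.2],[0,0,3.1],[0,0,3.0]])

```text
time: 1.65
position: [0.5144, 0.0493, 0.2995]
tool_rot: [-1.88, -2.517, -0.0]
ft_force: [-0.2, -0.4, -0.1]
grip_width: 1.002
```

Run:
```python
from h import *
plan([.515,.05,.30],16.8)
```

```text
now [0.5144 0.0493 0.2995] rows 1 total tool-slide cm [ 0.06  0.08 -0.05] rv [ 0.01 -0.01 -0.34] w 1.002 t 1.65 F [-0.2 -0.4 -0.1]
slide [[0.06, 0.08, -0.05]] dr [[0.01, -0.01, -0.34]]
```

Run:
```python
from h import *
st=get_state(); im,d=get_image("wrist"); cv2.imwrite("pics/w1.png",im[:,:,::-1]); np.savez("/tmp/w1.npz",im=im,d=d,p=st["position"],r=st["tool_rot"])
K,E=ext("wrist",st)
for c,a,dd in redblobs(im,d,K,E,30):
    print(c.round(1),a,at_d(K,E,*c,dd).round(4))
```

```text
[301.5  15. ] 270 [0.4574 0.1897 0.1151]
[359.7  14.8] 242 [0.5075 0.2046 0.1155]
[301.9  50.7] 236 [0.4659 0.1612 0.115 ]
[358.5  50.2] 198 [0.5157 0.1763 0.1151]
[302.6 135. ] 162 [0.4873 0.0878 0.1152]
[355.9 135.2] 159 [0.5374 0.1023 0.1148]
[355.3 164.6] 166 [0.5458 0.0747 0.1149]
[275.8 260.4] 79 [ 0.496  -0.0621  0.0853]
[253.3 312.9] 212 [ 0.4878 -0.1203  0.1103]
[239.7 335.7] 165 [ 0.4788 -0.1732  0.085 ]
```

View pics/w1.png

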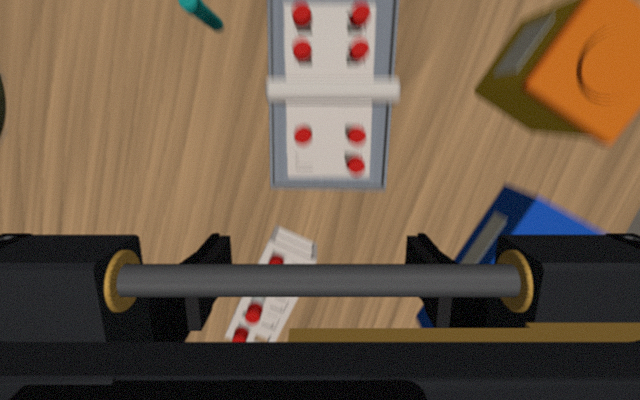

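```bash
cat >> h.py <<'E'
def tops(im,d,K,E,zlo,zhi,lo=(0.38,-0.25),hi=(0.62,0.3)):
    v,u=np.mgrid[0:400,0:640]; dirs=np.stack([(u-K[0,2])/K[0,0],-(v-K[1,2])/K[1,1],-np.ones_like(u,float)],-1)
    W=E[:3,3]+(dirs*d[...,None])@E[:3,:3].T
    h=cv2.cvtColor(im,cv2.COLOR_RGB2HSV); m=((h[...,0]<8)|(h[...,0]>172))&(h[...,1]>130)&(h[...,2]>60)&(d>0)
    m&=(W[...,2]>zlo)&(W[...,2]<zhi)
    n,l,s,c=cv2.connectedComponentsWithStats(m.astype(np.uint8))
    out=[]
    for i in range(1,n):
        if s[i,4]<25: continue
        P=W[l==i]; uv=np.argwhere(l==i)[:,::-1].astype(float)
        (cx,cy),r=cv2.minEnclosingCircle(P[:,:2].astype(np.float32)*1000)
        out.append((c[i],s[i,4],P.mean(0),np.median(P[:,2]),np.array([cx,cy])/1000,r))
    return W,out
E
python3 - <<'E'
from h import *
f=np.load("/tmp/w1.npz");im,d=f["im"],f["d"]
K,E=ext("wrist",dict(position=f["p"],tool_rot=f["r"]))
W,o=tops(im,d,K,E,.112,.120)
for a in o: print(a[0].round(1),a[1],a[2].round(4),a[3].round(4),a[4].round(4),round(a[5],1))
_,o2=tops(im,d,K,E,.107,.112)
for a in o2: print(a[0].round(1),a[1],a[2].round(4),a[3].round(4),a[4].round(4),round(a[5],1))
L=np.array([[70,27],[70,-27],[-40,27],[40,27],[40,-27],[-40,-27],[-70,-27]])/1000.
P=np.array([a[2][:2] for a in o[:7]])
# match by nearest under approx pose
def tf(t,xy): c,s=np.cos(t[2]),np.sin(t[2]); return xy@np.array([[c,s],[-s,c]])+t[:2]
from scipy.optimize import least_squares
t0=np.array([.498,.136,np.deg2rad(106.4)])
for P in (P,np.array([a[4] for a in o[:7]])):
    M=[L[np.argmin(np.linalg.norm(tf(t0,L)-p,axis=1))] for p in P]; M=np.array(M)
    r=least_squares(lambda t:(tf(t,M)-P).ravel(),t0); print(r.x[:2].round(4),np.rad2deg(r.x[2]).round(2),"hole",tf(r.x,np.array([[-.07,.027]])).round(4),(r.fun*1000).round(1))
# handle & sheet heights
for (u,v) in [(333,88),(300,89),(370,89),(330,150),(320,165)]: print((u,v),W[v,u].round(4))
cv2.imwrite("pics/w1c.png",cv2.resize(im[110:200,260:400],None,fx=5.5,fy=5.5,interpolation=cv2.INTER_CUBIC)[:,:,::-1])
E
```

```text
[300.8  11.4] 196 [0.4559 0.1926 0.1139] 0.1139 [0.4561 0.192 ] 7.5
[360.7  11.3] 189 [0.5075 0.208  0.114 ] 0.114 [0.5073 0.2081] 7.1
[301.4  48. ] 161 [0.4646 0.1634 0.1139] 0.1139 [0.4648 0.1631] 7.3
[359.5  48. ] 155 [0.5161 0.1786 0.114 ] 0.114 [0.5158 0.1786] 7.5
[302.7 134.5] 165 [0.4873 0.0881 0.1142] 0.1142 [0.4869 0.0885] 7.9
[356.2 134.5] 161 [0.5376 0.103  0.114 ] 0.114 [0.5375 0.103 ] 8.2
[355.5 164.2] 168 [0.546  0.0749 0.114 ] 0.1139 [0.5459 0.0752] 8.2
[302.2  18.1] 26 [0.4581 0.1886 0.1094] 0.1096 [0.4563 0.1908] 7.4
[252.7 314.4] 166 [ 0.4876 -0.1226  0.1099] 0.11 [ 0.4877 -0.1232] 9.0
[0.5013 0.1334] 106.34 hole [[0.4951 0.0586]] [-0.2  0.4 -0.   0.2 -0.5  0.8 -0.2  0.8 -0.7 -0.7  0.8 -0.4  0.9 -1.1]
[0.5012 0.1334] 106.4 hole [[0.495  0.0586]] [-0.6  0.9  0.   0.1 -0.8  1.  -0.   0.8 -0.4 -1.1  0.9 -0.3  0.9 -1.3]
(333, 88) [0.5016 0.1342 0.1726]
(300, 89) [0.4769 0.1261 0.1725]
(370, 89) [0.5298 0.1418 0.1729]
(330, 150) [0.5199 0.0773 0.0739]
(320, 165) [0.5141 0.0581 0.0737]
```

View pics/w1c.png

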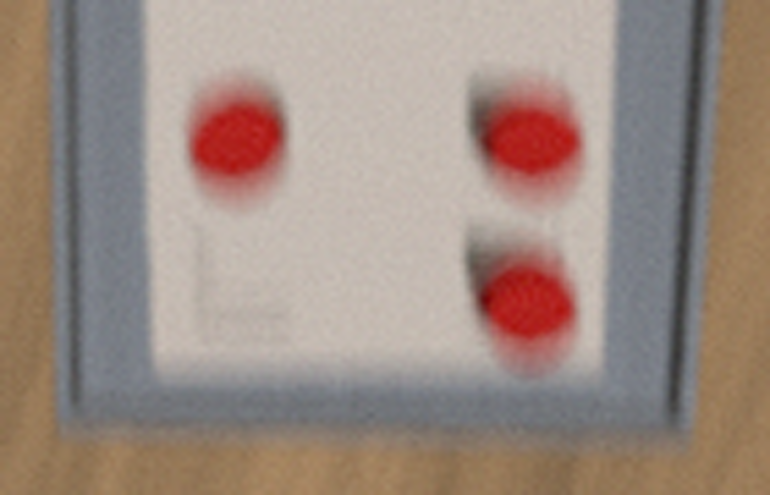

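```bash
cat >> h.py <<'E'
L=np.array([[70,27],[70,-27],[-40,27],[40,27],[40,-27],[-40,-27],[-70,-27]])/1000.
def tf(t,xy): c,s=np.cos(t[2]),np.sin(t[2]); return xy@np.array([[c,s],[-s,c]])+t[:2]
from scipy.optimize import least_squares
def fitcar(o,t0=(.5013,.1334,np.deg2rad(106.4))):
    t0=np.array(t0)
    for P in (np.array([a[2][:2] for a in o]),np.array([a[4] for a in o])):
        keep=[np.min(np.linalg.norm(tf(t0,L)-p,axis=1))<.02 for p in P]; P=P[keep]
        M=np.array([L[np.argmin(np.linalg.norm(tf(t0,L)-p,axis=1))] for p in P])
        if len(P)<2: return
        r=least_squares(lambda t:(tf(t,M)-P).ravel(),t0); print(r.x[:2].round(4),np.rad2deg(r.x[2]).round(2),"hole",tf(r.x,np.array([[-.07,.027]])).round(4),"\n",np.c_[M*1000,(r.fun*1000).reshape(-1,2)].round(1).tolist())
E
python3 - <<'E'
from h import *
st=get_state(); print(st["qd"].round(4)); im,d=get_image("wrist"); cv2.imwrite("pics/w2.png",im[:,:,::-1]); np.savez("/tmp/w2.npz",im=im,d=d,p=st["position"],r=st["tool_rot"])
K,E=ext("wrist",st); W,o=tops(im,d,K,E,.112,.120); fitcar(o)
_,o2=tops(im,d,K,E,.107,.112)
for a in o2: print(a[0].round(1),a[1],a[2].round(4),a[3].round(4),a[4].round(4),round(a[5],1))
cv2.imwrite("pics/w2c.png",cv2.resize(im[110:200,260:400],None,fx=5.5,fy=5.5,interpolation=cv2.INTER_CUBIC)[:,:,::-1])
E
```

```text
[-0.0161 -0.0271 -0.0174  0.0235  0.0195  0.0256 -0.0549]
[0.5005 0.1343] 106.65 hole [[0.4947 0.0595]] 
 [[70.0, 27.0, -1.5, 3.5], [70.0, -27.0, -1.1, 4.1], [40.0, -27.0, 0.5, -1.0], [40.0, 27.0, 0.0, -1.0], [-40.0, -27.0, 0.9, -1.7], [-40.0, 27.0, 0.2, -1.9], [-70.0, -27.0, 0.9, -1.9]]
[0.5004 0.1348] 106.63 hole [[0.4946 0.06  ]] 
 [[70.0, 27.0, -1.3, 2.5], [70.0, -27.0, -0.5, 2.8], [40.0, -27.0, 0.5, -0.4], [40.0, 27.0, -0.2, -0.8], [-40.0, -27.0, 0.9, -1.2], [-40.0, 27.0, 0.1, -1.4], [-70.0, -27.0, 0.6, -1.4]]
[253.9 306.9] 169 [ 0.4871 -0.1224  0.1098] 0.11 [ 0.4878 -0.1233] 9.0
```

View pics/w2c.png

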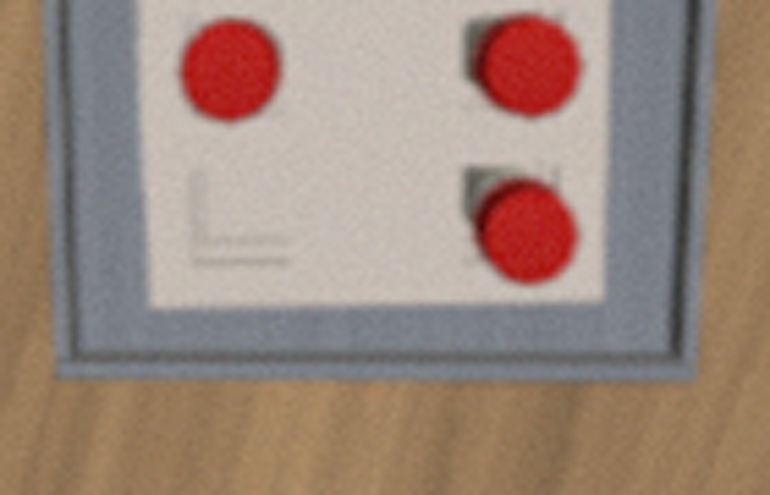

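Run:
```python
from h import *
f=np.load("/tmp/w2.npz");im,d=f["im"],f["d"]
K,E=ext("wrist",dict(position=f["p"],tool_rot=f["r"]))
W,o=tops(im,d,K,E,.112,.120); o=[a for a in o if a[0][1]>12]; fitcar(o)
for a in o: print(a[0].round(1),a[4].round(4),round(a[5],1))
# hole corner on the sheet: crop px (195,243) ->
for (x,y) in [(193,240),(287,240),(193,170)]:
    u,v=260+x/5.5-.4,110+y/5.5-.4; print(at_z(K,E,u,v,.074).round(4))
# handle top
m=(W[...,2]>.168)&(W[...,2]<.178)&(W[...,1]>.09)&(W[...,1]<.17)&(W[...,0]>.42)&(W[...,0]<.58)
P=W[m]; (c,s,a)=cv2.minAreaRect((P[:,:2]*1000).astype(np.float32)); print(c,s,a,len(P))
plan([.4876,-.1228,.20],16.4)
```

```text
[0.5    0.1358] 106.62 hole [[0.4941 0.061 ]] 
 [[40.0, -27.0, 0.0, 0.5], [40.0, 27.0, -0.5, 0.5], [-40.0, -27.0, 0.4, -0.2], [-40.0, 27.0, -0.3, -0.4], [-70.0, -27.0, 0.3, -0.4]]
[0.5    0.1358] 106.6 hole [[0.4942 0.061 ]] 
 [[40.0, -27.0, 0.1, 0.6], [40.0, 27.0, -0.5, 0.3], [-40.0, -27.0, 0.5, -0.2], [-40.0, 27.0, -0.3, -0.3], [-70.0, -27.0, 0.2, -0.4]]
[357.6  32.4] [0.5143 0.1813] 8.3
[298.9  33.5] [0.4632 0.1661] 8.5
[356.2 121.5] [0.5369 0.1054] 8.3
[301.3 122.3] [0.4859 0.0901] 8.5
[355.9 152.2] [0.5457 0.0768] 8.3
[0.4861 0.0538 0.074 ]
[0.5043 0.0589 0.074 ]
[0.4825 0.0672 0.074 ]
(500.3443603515625, 136.02178955078125) (107.84556579589844, 18.110553741455078) 16.722257614135742 3284
now [0.5155 0.0439 0.2996] rows 5 total tool-slide cm [-15.23  -7.26  10.  ] rv [ 0.01  0.17 -0.45] w 1.0 t 1.75 F [ 0.9  0.1 -0.1]
slide [[-3.05, -1.45, 2.0], [-3.04, -1.46, 2.0], [-3.04, -1.46, 2.0], [-3.04, -1.47, 1.99], [-3.05, -1.47, 2.0]] dr [[0.0, 0.03, -0.09], [0.0, 0.03, -0.09], [0.0, 0.03, -0.09], [0.0, 0.03, -0.09], [0.0, 0.03, -0.09]]
```

Run:
```python
from h import *
plan([.4962,-.152,.28],16.6)
```

```text
now [0.5155 0.0439 0.2996] rows 5 total tool-slide cm [-18.3   -7.24   2.01] rv [ 0.01  0.17 -0.65] w 1.0 t 1.75 F [ 0.9  0.1 -0.1]
slide [[-3.66, -1.45, 0.4], [-3.66, -1.45, 0.4], [-3.65, -1.46, 0.4], [-3.65, -1.47, 0.4], [-3.65, -1.49, 0.39]] dr [[0.0, 0.03, -0.13], [0.0, 0.03, -0.13], [0.0, 0.03, -0.13], [0.0, 0.03, -0.13], [0.0, 0.03, -0.13]]
```

>>> move_arm(jaw=[100,100,100,100,100], slide=[[-3.6,-1.4,0.4],[-3.7,-1.5,0.4],[-3.7,-1.5,0.4],[-3.7,-1.5,0.4],[-3.6,-1.4,0.4]], dr=[[0,0,-0.1],[0,0,-0.1],[0,0,-0.1],[0,0,-0.1],[0,0,-0.2]])

```text
time: 2.25
position: [0.4967, -0.1464, 0.2793]
tool_rot: [-1.863, -2.529, -0.001]
ft_force: [1.1, 0.9, 0.2]
grip_width: 0.654
```

>>> move_arm(jaw=[100,100], slide=[[0,0,0],[0,0,0]], dr=[[0,0,0],[0,0,0]])

```text
time: 2.45
position: [0.4969, -0.1455, 0.2793]
tool_rot: [-1.866, -2.526, -0.001]
ft_force: [0.4, 0.6, 0.8]
grip_width: 0.612
```

Run:
```python
from h import *
st=get_state(); print(st["qd"].round(4)); im,d=get_image("wrist"); cv2.imwrite("pics/w3.png",im[:,:,::-1]); np.savez("/tmp/w3.npz",im=im,d=d,p=st["position"],r=st["tool_rot"])
K,E=ext("wrist",st); W,o=tops(im,d,K,E,.107,.112)
for a in o: print(a[0].round(1),a[1],a[2].round(4),a[3].round(4),a[4].round(4),round(a[5],1))
W,o=tops(im,d,K,E,.082,.09)
for a in o: print(a[0].round(1),a[1],a[2].round(4),a[3].round(4),a[4].round(4),round(a[5],1))
plan([.4876,-.1228,.081],16.6)
```

```text
[-0.0235  0.002  -0.0413 -0.0033 -0.0087 -0.     -0.0028]
[315.2 157.8] 243 [ 0.4871 -0.123   0.1099] 0.1099 [ 0.4871 -0.123 ] 8.6
[339.8 103.9] 233 [ 0.4955 -0.0685  0.085 ] 0.085 [ 0.4957 -0.0686] 8.4
[292.5 201.9] 195 [ 0.4785 -0.178   0.085 ] 0.085 [ 0.4787 -0.1782] 8.3
now [ 0.4973 -0.1442  0.2794] rows 5 total tool-slide cm [ 2.31 -0.29 19.84] rv [ 0.01 -0.06  0.64] w 0.618 t 2.5 F [0.4 0.8 0.5]
slide [[0.46, -0.06, 3.97], [0.46, -0.06, 3.97], [0.47, -0.06, 3.97], [0.46, -0.06, 3.96], [0.47, -0.06, 3.97]] dr [[0.0, -0.01, 0.13], [0.0, -0.01, 0.13], [0.0, -0.01, 0.13], [0.0, -0.01, 0.13], [0.0, -0.01, 0.13]]
```

View pics/w3.png

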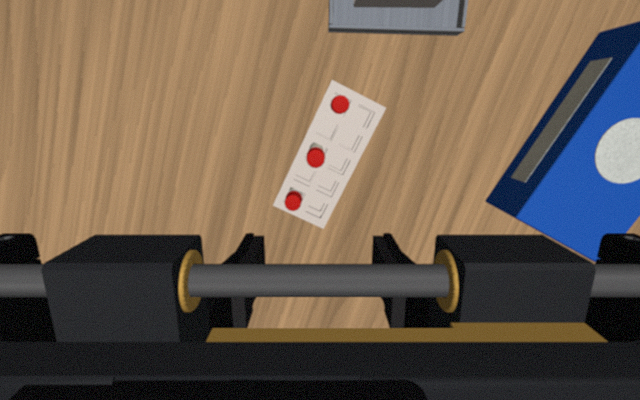

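>>> move_arm(jaw=[100,100,100,100,100], slide=[[2.3,-0.3,2.0],[0,0,3.0],[0,0,2.0],[0,0,0.0],[0,0,0.0]], dr=[[0,0,0.6],[0,0,0],[0,0,0],[0,0,0],[0,0,0]])

```text
time: 3.0
position: [0.4879, -0.1231, 0.21]
tool_rot: [-1.875, -2.521, -0.0]
ft_force: [-0.9, -0.5, 1.0]
grip_width: 0.604
```

Run:
```python
from h import *
plan([.4871,-.123,.081],16.6)
plan([.4871,-.123,.081],16.6)
```

```text
now [ 0.4879 -0.1231  0.21  ] rows 4 total tool-slide cm [ 0.03 -0.08 12.9 ] rv [ 0.   -0.01  0.12] w 0.604 t 3.0 F [-0.9 -0.5  1. ]
slide [[0.01, -0.02, 3.23], [0.01, -0.02, 3.22], [0.0, -0.02, 3.23], [0.01, -0.02, 3.22]] dr [[0.0, -0.0, 0.03], [0.0, -0.0, 0.03], [0.0, -0.0, 0.03], [0.0, -0.0, 0.03]]
now [ 0.4879 -0.1231  0.21  ] rows 4 total tool-slide cm [ 0.03 -0.08 12.9 ] rv [ 0.   -0.01  0.12] w 0.604 t 3.0 F [-0.9 -0.5  1. ]
slide [[0.01, -0.02, 3.23], [0.01, -0.02, 3.22], [0.0, -0.02, 3.23], [0.01, -0.02, 3.22]] dr [[0.0, -0.0, 0.03], [0.0, -0.0, 0.03], [0.0, -0.0, 0.03], [0.0, -0.0, 0.03]]
```

>>> move_arm(jaw=[100,100,100,100,100], slide=[[0,-0.1,4.0],[0,0,4.0],[0,0,3.0],[0,0,1.9],[0,0,0]], dr=[[0,0,0],[0,0,0],[0,0,0],[0,0,0],[0,0,0]])

```text
time: 3.5
position: [0.4858, -0.1239, 0.0794]
tool_rot: [-1.875, -2.518, 0.003]
ft_force: [-0.2, -0.5, 0.0]
grip_width: 0.608
```

>>> move_arm(jaw=[100,100], slide=[[0,0,0],[0,0,0]], dr=[[0,0,0],[0,0,0]])

```text
time: 3.7
position: [0.4884, -0.1247, 0.0826]
tool_rot: [1.876, 2.517, 0.003]
ft_force: [0.6, 0.1, 0.0]
grip_width: 0.606
```

>>> move_arm(jaw=[255,255,255,255,255], slide=[[0,0,0],[0,0,0],[0,0,0],[0,0,0],[0,0,0]], dr=[[0,0,0],[0,0,0],[0,0,0],[0,0,0],[0,0,0]], force=12)

```text
time: 4.2
position: [0.4866, -0.1247, 0.0806]
tool_rot: [1.878, 2.519, 0.0]
ft_force: [-0.8, 0.6, -0.2]
grip_width: 0.245
```

Run:
```python
from h import *
plan([.4871,-.123,.081],16.6)
im,d=get_image("side"); cv2.imwrite("pics/s1.png",cv2.resize(im[130:310,240:440],None,fx=3,fy=3)[:,:,::-1])
```

```text
now [ 0.4866 -0.1247  0.0806] rows 1 total tool-slide cm [ 0.14  0.1  -0.04] rv [ 0.01 -0.   -0.02] w 0.245 t 4.2 F [-0.8  0.6 -0.2]
slide [[0.14, 0.1, -0.04]] dr [[0.01, -0.0, -0.02]]
```

View pics/s1.png

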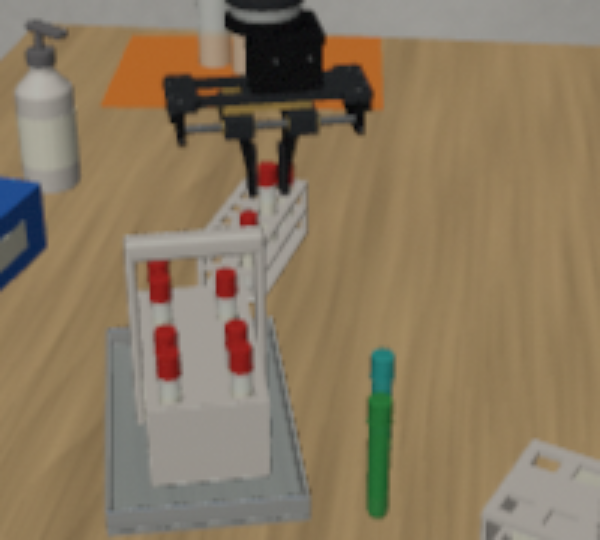

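>>> move_arm(jaw=[255,255,255,255], slide=[[0,0,0],[0,0,0],[0,0,0],[0,0,0]], dr=[[0,0,0],[0,0,0],[0,0,0],[0,0,0]], force=15)

```text
time: 4.65
position: [0.4866, -0.1247, 0.0806]
tool_rot: [1.878, 2.518, 0.0]
ft_force: [0.9, 1.5, 1.3]
grip_width: 0.198
```

>>> move_arm(jaw=[255,255,255,255,255], slide=[[0,0,-1.0],[0,0,-2.0],[0,0,-3.0],[0,0,-3.0],[0,0,-3.0]], dr=[[0,0,0],[0,0,0],[0,0,0],[0,0,0],[0,0,0]])

```text
time: 5.15
position: [0.4864, -0.1249, 0.2024]
tool_rot: [1.878, 2.518, 0.001]
ft_force: [0.9, -0.1, 0.1]
grip_width: 0.199
```

>>> move_arm(jaw=[255,255,255], slide=[[0,0,-1.5],[0,0,0],[0,0,0]], dr=[[0,0,0],[0,0,0],[0,0,0]])

```text
time: 5.45
position: [0.4864, -0.1246, 0.2155]
tool_rot: [1.878, 2.519, 0.001]
ft_force: [-0.7, 0.1, -1.4]
grip_width: 0.197
```

Run:
```python
from h import *
plan([.4942,.0612,.215],16.6)
im,d=get_image("side"); cv2.imwrite("pics/s2.png",cv2.resize(im[90:270,240:440],None,fx=3,fy=3)[:,:,::-1])
st=get_state();im,d=get_image("wrist"); cv2.imwrite("pics/w4.png",im[:,:,::-1]);np.savez("/tmp/w4.npz",im=im,d=d,p=st["position"],r=st["tool_rot"])
```

```text
now [ 0.4864 -0.1246  0.2155] rows 5 total tool-slide cm [17.59  6.05  0.05] rv [ 0.02 -0.01 -0.02] w 0.197 t 5.45 F [-0.7  0.1 -1.4]
slide [[3.52, 1.21, 0.01], [3.52, 1.21, 0.01], [3.52, 1.21, 0.01], [3.51, 1.21, 0.01], [3.52, 1.21, 0.01]] dr [[0.0, -0.0, -0.0], [0.0, -0.0, -0.0], [0.0, -0.0, -0.0], [0.0, -0.0, -0.0], [0.0, -0.0, -0.0]]
```

View pics/s2.png

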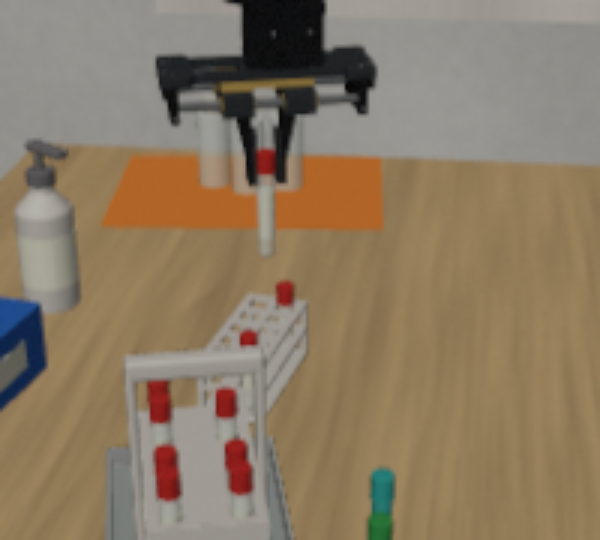

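View pics/w4.png

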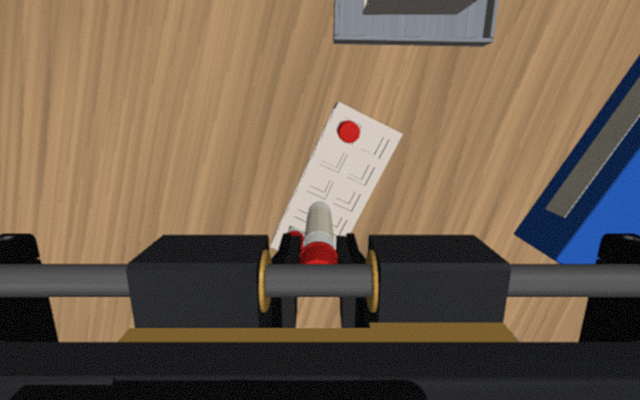

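Run:
```python
from h import *
f=np.load("/tmp/w4.npz");im,d=f["im"],f["d"]
K,E=ext("wrist",dict(position=f["p"],tool_rot=f["r"]))
Ti=R.from_rotvec(f["r"]).as_matrix()
v,u=np.mgrid[0:400,0:640]; dirs=np.stack([(u-K[0,2])/K[0,0],-(v-K[1,2])/K[1,1],-np.ones_like(u,float)],-1)
W=E[:3,3]+(dirs*d[...,None])@E[:3,:3].T
T=(W-f["p"])@Ti
for r in (203,205,208,212,218,225,232,238):
    row=[c for c in range(295,345) if d[r,c]>0 and W[r,c,2]>.125 and abs(T[r,c,1])<.015]
    if row: print(r,row[0],row[-1],"tool y",(T[r,row[0],1]*1e3).round(1),(T[r,row[-1],1]*1e3).round(1),"x max",(T[r,row,0].max()*1e3).round(1),"z at",(T[r,row,2].max()*1e3).round(1))
cv2.imwrite("pics/w4c.png",cv2.resize(im[190:280,260:380],None,fx=6,fy=6,interpolation=cv2.INTER_CUBIC)[:,:,::-1])
```

```text
203 314 325 tool y -2.7 4.8 x max 8.4 z at 66.4
205 311 328 tool y -4.8 6.8 x max 8.5 z at 68.0
208 309 329 tool y -6.1 7.4 x max 8.9 z at 64.7
212 308 330 tool y -6.7 7.9 x max 8.8 z at 64.5
218 307 331 tool y -6.8 8.1 x max 9.0 z at 45.3
225 306 332 tool y -7.1 8.3 x max 8.8 z at 34.1
232 305 333 tool y -7.2 8.5 x max 8.6 z at 23.5
238 296 344 tool y -10.6 12.5 x max 9.2 z at 10.3
```

View pics/w4c.png

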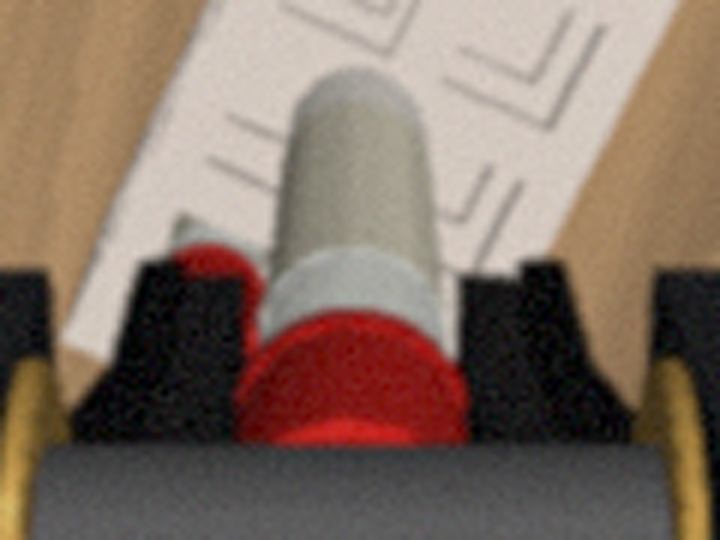

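>>> move_arm(jaw=[255,255,255,255,255], slide=[[2.5,1.2,0],[3.5,1.2,0],[4.0,1.3,0],[4.0,1.2,0],[3.4,1.1,0]], dr=[[0,0,0],[0,0,0],[0,0,0],[0,0,0],[0,0,0]])

```text
time: 6.05
position: [0.4933, 0.0614, 0.2142]
tool_rot: [-1.875, -2.518, 0.002]
ft_force: [0.6, -0.6, -0.6]
grip_width: 0.199
```

>>> move_arm(jaw=[255,255,255,255], slide=[[0,0,0],[0,0,0],[0,0,0],[0,0,0]], dr=[[0,0,0],[0,0,0],[0,0,0],[0,0,0]])

```text
time: 6.45
position: [0.4943, 0.0576, 0.2152]
tool_rot: [-1.881, -2.516, 0.001]
ft_force: [0.5, -0.3, -0.6]
grip_width: 0.196
```

```bash
cat >> h.py <<'E'
def look(tag):
    st=get_state(); im,d=get_image("wrist"); cv2.imwrite(f"pics/{tag}.png",im[:,:,::-1]);np.savez(f"/tmp/{tag}.npz",im=im,d=d,p=st["position"],r=st["tool_rot"])
    K,E=ext("wrist",st); W,o=tops(im,d,K,E,.112,.120)
    o=[a for a in o if a[0][1]>12]; fitcar(o)
    M=R.from_rotvec(st["tool_rot"]).as_matrix(); T=(W-st["position"])@M
    for r in (205,210,215,220,226,232):
        row=[c for c in range(290,350) if d[r,c]>0 and T[r,c,2]<.078 and abs(T[r,c,1])<.015 and T[r,c,2]>-.02]
        if row: print(r,row[0],row[-1],"y mid",((T[r,row[0],1]+T[r,row[-1],1])*500).round(1),"x max",(T[r,row,0].max()*1e3).round(1))
    m=(W[...,2]>.168)&(W[...,2]<.178)&(W[...,1]>.09)&(W[...,1]<.17)&(W[...,0]>.42)&(W[...,0]<.58)
    P=W[m]
    if len(P)>100: print("bar",cv2.minAreaRect((P[:,:2]*1000).astype(np.float32)))
    return im,d,W,T,K,E,st
E
python3 - <<'E'
from h import *
im,*_=look("w5")
cv2.imwrite("pics/w5c.png",cv2.resize(im[130:280,250:390],None,fx=5,fy=4,interpolation=cv2.INTER_CUBIC)[:,:,::-1])
plan([.4939,.0600,.215],16.6)
E
```

```text
[0.4998 0.136 ] 106.69 hole [[0.4941 0.0612]] 
 [[40.0, 27.0, -0.5, 0.6], [40.0, -27.0, 0.1, 0.6], [-40.0, 27.0, -0.2, -0.5], [-40.0, -27.0, 0.3, -0.2], [-70.0, -27.0, 0.4, -0.4]]
[0.4999 0.1359] 106.71 hole [[0.4942 0.0611]] 
 [[40.0, 27.0, -0.4, 0.5], [40.0, -27.0, 0.1, 0.2], [-40.0, 27.0, -0.3, -0.5], [-40.0, -27.0, 0.3, -0.2], [-70.0, -27.0, 0.3, -0.1]]
205 311 328 y mid 1.1 x max 8.4
210 309 330 y mid 1.1 x max 8.9
215 308 331 y mid 1.1 x max 9.1
220 307 331 y mid 0.7 x max 8.9
226 306 332 y mid 0.6 x max 8.9
232 305 333 y mid 0.7 x max 8.6
bar ((500.27362060546875, 135.93394470214844), (107.869873046875, 17.72229766845703), 16.446521759033203)
now [0.4944 0.0578 0.2154] rows 1 total tool-slide cm [0.23 0.02 0.04] rv [-0.01  0.   -0.16] w 0.2 t 6.5 F [ 0.3  0.1 -0.2]
slide [[0.23, 0.02, 0.04]] dr [[-0.01, 0.0, -0.16]]
```

View pics/w5.png

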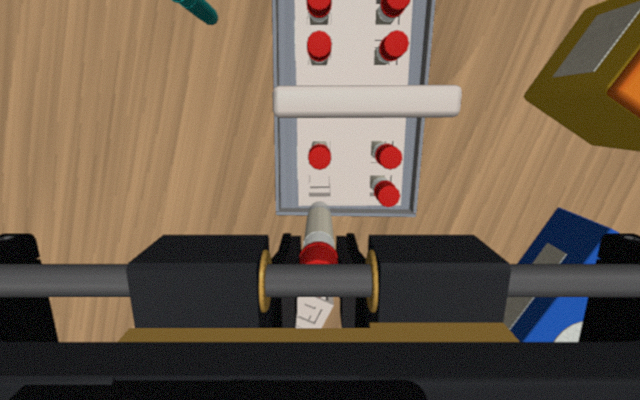

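View pics/w5c.png

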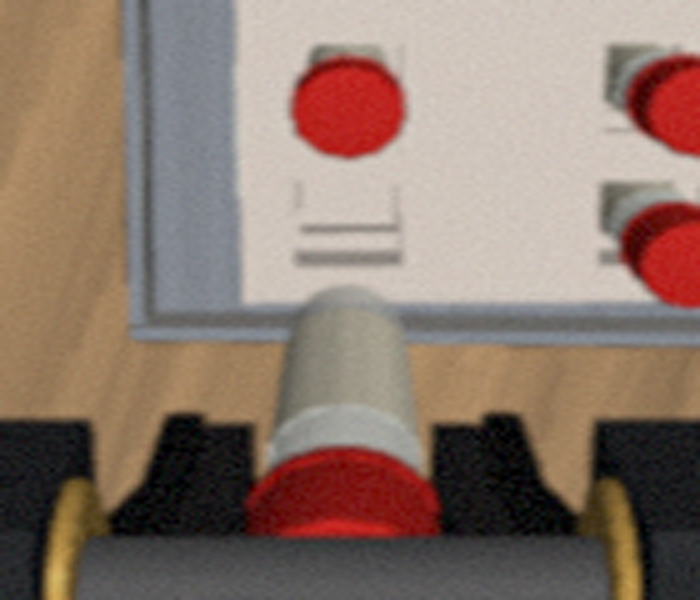

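Run:
```python
from h import *
f=np.load("/tmp/w5.npz");im,d=f["im"],f["d"]
K,E=ext("wrist",dict(position=f["p"],tool_rot=f["r"]))
g=im.mean(2)
print(g[170:202,316:324].mean(1).round(0)); print(g[193:196,303:338].mean(0).round(0)); 
a=at_z(K,E,319.5,195.8,.074);print(a.round(4))
l=at_z(K,E,309,194.5,.074);r=at_z(K,E,330,194.5,.074);print(l.round(4),r.round(4),np.linalg.norm(l-r))
x=np.array([-.286,.958]);print("hole",((l+r)[:2]/2+ x*(.0095+ (a[:2]-(l+r)[:2]/2)@x)).round(4))
```

```text
[187. 199. 198. 197. 198. 198. 197. 197. 198. 198. 198. 198. 197. 198.
 200. 192. 153. 141. 178. 197. 200. 197. 175. 143. 131. 134. 162. 189.
 198. 198. 195. 177.]
[197. 199. 197. 196. 198. 178. 153. 136. 135. 136. 137. 136. 137. 137.
 136. 137. 136. 134. 138. 136. 135. 137. 138. 136. 138. 135. 140. 167.
 191. 201. 199. 196. 197. 195. 197.]
[0.4972 0.0522 0.074 ]
[0.4879 0.0507 0.074 ] [0.5059 0.056  0.074 ] 0.018780051116137966
hole [0.4945 0.0613]
```

>>> move_arm(jaw=[255,255,255,255,255], slide=[[0.24,0.04,0],[0,0,2.0],[0,0,2.0],[0,0,1.5],[0,0,0]], dr=[[0,0,0],[0,0,0],[0,0,0],[0,0,0],[0,0,0]])

```text
time: 7.0
position: [0.4925, 0.0611, 0.1586]
tool_rot: [-1.877, -2.516, 0.005]
ft_force: [-0.8, 0.2, 0.1]
grip_width: 0.198
```

>>> move_arm(jaw=[255,255,255], slide=[[0,0,0],[0,0,0],[0,0,0]], dr=[[0,0,0],[0,0,0],[0,0,0]])

```text
time: 7.3
position: [0.4948, 0.0617, 0.1616]
tool_rot: [1.877, 2.518, 0.003]
ft_force: [-0.0, 1.2, 0.1]
grip_width: 0.2
```

Run:
```python
from h import *
im,*_=look("w6")
cv2.imwrite("pics/w6c.png",cv2.resize(im[130:280,250:390],None,fx=5,fy=4,interpolation=cv2.INTER_CUBIC)[:,:,::-1])
plan([.4941,.0602,.15],16.6)
```

```text
[0.4998 0.136 ] 106.68 hole [[0.4941 0.0612]] 
 [[40.0, 27.0, -0.5, 0.5], [40.0, -27.0, 0.1, 0.6], [-40.0, 27.0, -0.2, -0.5], [-40.0, -27.0, 0.3, -0.2], [-70.0, -27.0, 0.3, -0.4]]
[0.5   0.136] 106.53 hole [[0.494  0.0612]] 
 [[40.0, 27.0, -0.2, 0.3], [40.0, -27.0, 0.0, 0.5], [-40.0, 27.0, -0.2, -0.3], [-40.0, -27.0, 0.1, -0.3], [-70.0, -27.0, 0.3, -0.2]]
205 311 328 y mid 1.1 x max 8.6
210 309 330 y mid 1.1 x max 8.7
215 308 331 y mid 1.1 x max 8.7
220 307 331 y mid 0.7 x max 8.8
226 306 332 y mid 0.6 x max 8.7
232 305 333 y mid 0.7 x max 8.8
bar ((499.7315673828125, 135.79623413085938), (107.23066711425781, 17.891326904296875), 16.588016510009766)
now [0.4947 0.0617 0.1614] rows 1 total tool-slide cm [-0.13 -0.1   1.14] rv [ 0.09 -0.01 -0.02] w 0.197 t 7.35 F [ 0.6 -0.3  0.2]
slide [[-0.13, -0.1, 1.14]] dr [[0.09, -0.01, -0.02]]
```

View pics/w6c.png

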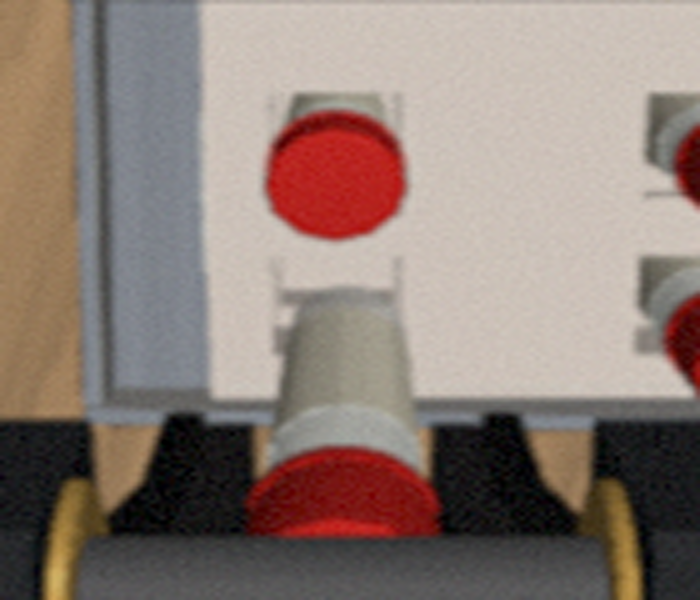

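>>> move_arm(jaw=[255,255,255], slide=[[-0.13,-0.14,0],[0,0,0],[0,0,0]], dr=[[0,0,0],[0,0,0],[0,0,0]])

```text
time: 7.65
position: [0.4932, 0.0599, 0.1607]
tool_rot: [1.878, 2.518, 0.001]
ft_force: [0.4, 0.8, 0.8]
grip_width: 0.203
```

Run:
```python
from h import *
im,*_=look("w7")
cv2.imwrite("pics/w7c.png",cv2.resize(im[130:280,250:390],None,fx=5,fy=4,interpolation=cv2.INTER_CUBIC)[:,:,::-1])
plan([.4939,.0602,.15],16.6)
```

```text
[0.4998 0.136 ] 106.67 hole [[0.494  0.0612]] 
 [[40.0, 27.0, -0.4, 0.5], [40.0, -27.0, 0.0, 0.6], [-40.0, 27.0, -0.2, -0.5], [-40.0, -27.0, 0.3, -0.2], [-70.0, -27.0, 0.3, -0.3]]
[0.5001 0.1359] 106.67 hole [[0.4943 0.0611]] 
 [[40.0, 27.0, -0.3, 0.3], [40.0, -27.0, 0.1, 0.5], [-40.0, 27.0, -0.0, -0.5], [-40.0, -27.0, 0.1, -0.1], [-70.0, -27.0, 0.1, -0.3]]
205 312 328 y mid 1.4 x max 8.5
210 309 330 y mid 1.1 x max 8.6
215 308 331 y mid 1.1 x max 8.6
220 307 331 y mid 0.6 x max 8.9
226 306 332 y mid 0.6 x max 8.8
232 305 333 y mid 0.7 x max 8.5
bar ((499.9170837402344, 135.8326416015625), (107.16694641113281, 17.709693908691406), 16.59385871887207)
now [0.4931 0.06   0.1607] rows 1 total tool-slide cm [0.   0.08 1.07] rv [ 0.01 -0.   -0.02] w 0.202 t 7.7 F [-0.1  0.5 -0.8]
slide [[0.0, 0.08, 1.07]] dr [[0.01, -0.0, -0.02]]
```

View pics/w7c.png

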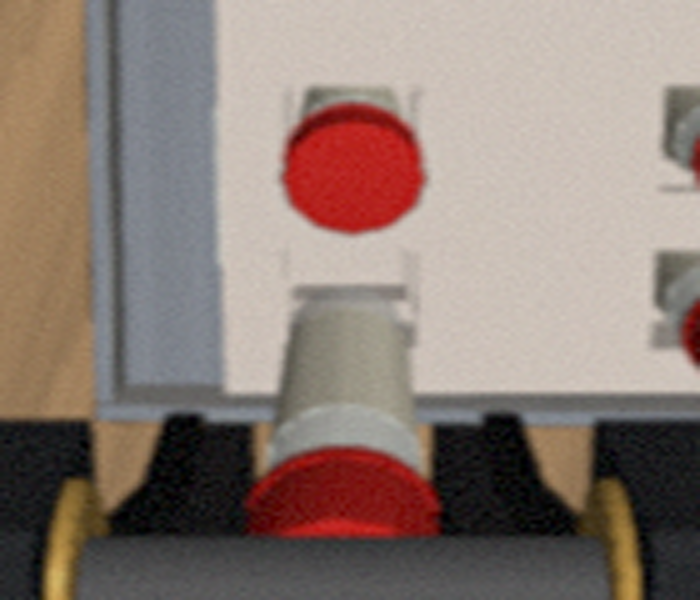

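>>> move_arm(jaw=[255,255,255,255,255], slide=[[0,0.02,0.8],[0,0,0.6],[0,0,0.6],[0,0,0.5],[0,0,0]], dr=[[0,0,0],[0,0,0],[0,0,0],[0,0,0],[0,0,0]])

```text
time: 8.2
position: [0.4927, 0.0599, 0.1345]
tool_rot: [-1.877, -2.518, 0.002]
ft_force: [-0.1, -0.3, -0.1]
grip_width: 0.198
```

Run:
```python
from h import *
im,*_=look("w8")
cv2.imwrite("pics/w8c.png",cv2.resize(im[130:280,250:390],None,fx=5,fy=4,interpolation=cv2.INTER_CUBIC)[:,:,::-1])
plan([.4931,.06,.085],16.6)
```

```text
[0.4995 0.1367] 107.01 hole [[0.4942 0.0618]] 
 [[40.0, 27.0, -1.0, 1.0], [40.0, -27.0, -0.5, 1.3], [-40.0, 27.0, -0.2, 0.1], [-40.0, -27.0, 0.1, 0.7], [-70.0, -27.0, 1.5, -3.1]]
[0.5    0.1361] 106.75 hole [[0.4943 0.0613]] 
 [[40.0, 27.0, -0.4, 0.4], [40.0, -27.0, -0.1, 0.6], [-40.0, 27.0, -0.1, -0.2], [-40.0, -27.0, 0.2, 0.0], [-70.0, -27.0, 0.5, -0.9]]
205 296 340 y mid 0.0 x max 8.6
210 296 340 y mid 0.0 x max 8.6
215 296 340 y mid 0.1 x max 8.8
220 296 340 y mid 0.0 x max 8.7
226 296 340 y mid 0.0 x max 8.5
232 296 340 y mid 0.1 x max 8.5
bar ((499.67108154296875, 135.85678100585938), (107.18260192871094, 18.07369613647461), 16.620817184448242)
now [0.493  0.06   0.1351] rows 2 total tool-slide cm [-0.    0.01  5.01] rv [-0.05  0.   -0.01] w 0.196 t 8.25 F [-0.6  0.1  0.1]
slide [[-0.0, 0.01, 2.5], [-0.0, 0.0, 2.51]] dr [[-0.02, 0.0, -0.01], [-0.02, 0.0, -0.01]]
```

View pics/w8c.png

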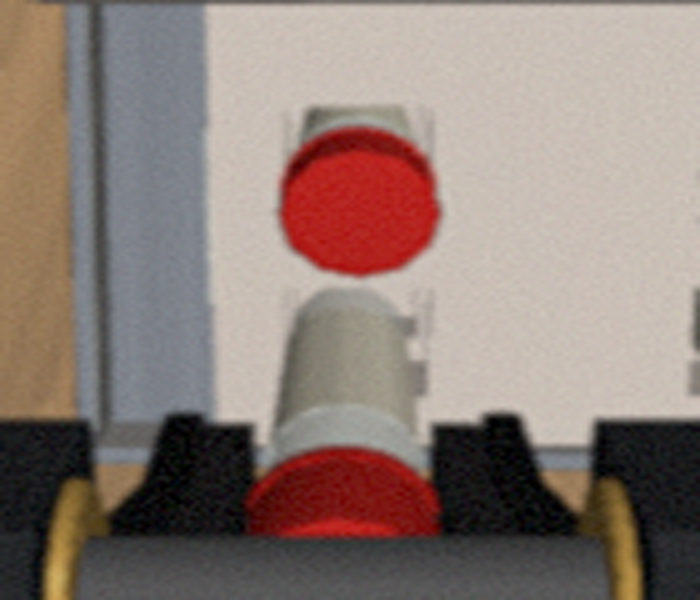

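>>> move_arm(jaw=[255,255,255,255,255], slide=[[0.01,0.07,0],[0,0,0.6],[0,0,0.7],[0,0,0.7],[0,0,0]], dr=[[0,0,0],[0,0,0],[0,0,0],[0,0,0],[0,0,0]])

```text
time: 8.75
position: [0.4929, 0.0601, 0.1142]
tool_rot: [-1.877, -2.517, 0.003]
ft_force: [-0.3, -0.4, 0.0]
grip_width: 0.198
```

Run:
```python
from h import *
im,*_=look("w9")
cv2.imwrite("pics/w9c.png",cv2.resize(im[130:280,250:390],None,fx=5,fy=4,interpolation=cv2.INTER_CUBIC)[:,:,::-1])
plan([.4936,.0602,.085],16.6)
```

```text
[0.5003 0.1349] 106.7 hole [[0.4945 0.0601]] 
 [[40.0, 27.0, -0.7, 1.4], [40.0, -27.0, -0.2, 1.5], [-40.0, -27.0, 0.6, -1.4], [-40.0, 27.0, 0.2, -1.6]]
[0.5002 0.1358] 106.8 hole [[0.4946 0.061 ]] 
 [[40.0, 27.0, -0.3, 0.6], [40.0, -27.0, -0.1, 0.3], [-40.0, -27.0, 0.3, -0.5], [-40.0, 27.0, 0.1, -0.5]]
205 293 342 y mid -0.3 x max 24.6
210 293 342 y mid -0.2 x max 10.6
215 294 342 y mid 0.0 x max 8.9
220 294 342 y mid 0.0 x max 8.8
226 294 342 y mid 0.1 x max 8.7
232 294 342 y mid 0.0 x max 8.7
bar ((499.9916687011719, 135.91940307617188), (107.72119140625, 17.813581466674805), 16.57369613647461)
now [0.4933 0.0602 0.1148] rows 1 total tool-slide cm [-0.01  0.03  2.98] rv [-0.09  0.   -0.02] w 0.197 t 8.8 F [-0.3 -0.3 -0.8]
slide [[-0.01, 0.03, 2.98]] dr [[-0.09, 0.0, -0.02]]
```

View pics/w9c.png

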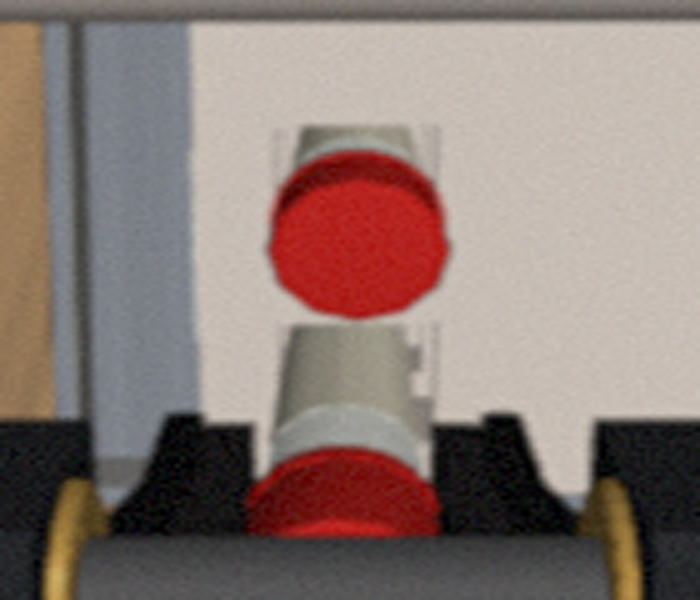

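>>> move_arm(jaw=[255,255,255,255,255], slide=[[0,0.07,0],[0,0,0.3],[0,0,0.4],[0,0,0.4],[0,0,0]], dr=[[0,0,0],[0,0,0],[0,0,0],[0,0,0],[0,0,0]])

```text
time: 9.3
position: [0.4941, 0.0604, 0.1038]
tool_rot: [-1.877, -2.518, 0.002]
ft_force: [-0.6, 0.4, 0.3]
grip_width: 0.199
```

Run:
```python
from h import *
im,*_=look("w10")
cv2.imwrite("pics/w10c.png",cv2.resize(im[130:280,250:390],None,fx=5,fy=4,interpolation=cv2.INTER_CUBIC)[:,:,::-1])
plan([.4936,.0602,.085],16.6)
```

```text
[0.4998 0.1364] 106.59 hole [[0.4939 0.0616]] 
 [[-40.0, 27.0, -0.2, -0.1], [-40.0, -27.0, 0.2, 0.1]]
[0.5001 0.1361] 106.67 hole [[0.4943 0.0613]] 
 [[-40.0, 27.0, -0.1, -0.0], [-40.0, -27.0, 0.1, 0.0]]
205 292 344 y mid 0.0 x max 27.4
210 292 344 y mid 0.1 x max 25.2
215 292 344 y mid 0.0 x max 22.8
220 292 343 y mid -0.3 x max 8.8
226 293 343 y mid 0.1 x max 8.9
232 293 343 y mid 0.1 x max 8.6
bar ((510.6329345703125, 110.5435791015625), (113.56053924560547, 72.72068786621094), 16.76124382019043)
now [0.4943 0.0605 0.1041] rows 1 total tool-slide cm [-0.01 -0.07  1.91] rv [-0.05 -0.   -0.01] w 0.2 t 9.35 F [-0.5 -0.  -1.2]
slide [[-0.01, -0.07, 1.91]] dr [[-0.05, -0.0, -0.01]]
```

View pics/w10c.png

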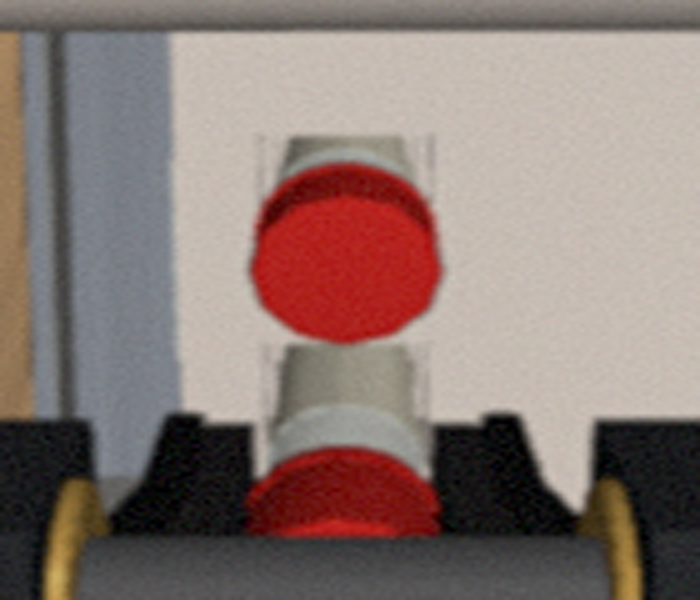

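>>> move_arm(jaw=[255,255,255,255,255], slide=[[0,0,0.6],[0,0,0.6],[0,0,0.5],[0,0,0.1],[0,0,0]], dr=[[0,0,0],[0,0,0],[0,0,0],[0,0,0],[0,0,0]])

```text
time: 9.85
position: [0.4944, 0.0605, 0.0862]
tool_rot: [-1.878, -2.518, 0.001]
ft_force: [1.0, 0.2, 0.7]
grip_width: 0.197
```

>>> move_arm(jaw=[255,255,255], slide=[[0,0,0.1],[0,0,0.1],[0,0,0]], dr=[[0,0,0],[0,0,0],[0,0,0]])

```text
time: 10.15
position: [0.4947, 0.0606, 0.0846]
tool_rot: [1.878, 2.518, 0.0]
ft_force: [0.4, -0.2, -0.2]
grip_width: 0.201
```

Run:
```python
from h import *
plan([.4936,.0602,.085],16.6)
im,d=get_image("side"); cv2.imwrite("pics/s3.png",cv2.resize(im[150:310,240:400],None,fx=3.7,fy=3.7,interpolation=cv2.INTER_CUBIC)[:,:,::-1])
```

```text
now [0.4947 0.0606 0.0846] rows 1 total tool-slide cm [-0.   -0.12 -0.04] rv [ 0.02 -0.   -0.02] w 0.201 t 10.15 F [ 0.4 -0.2 -0.2]
slide [[-0.0, -0.12, -0.04]] dr [[0.02, -0.0, -0.02]]
```

View pics/s3.png

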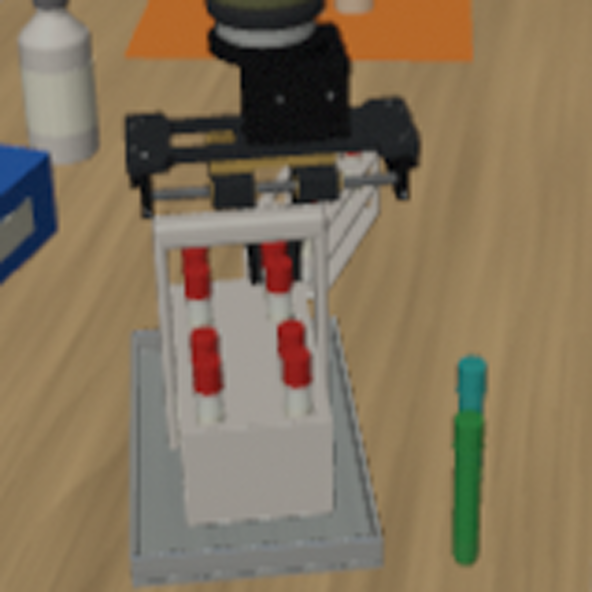

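>>> move_arm(jaw=[150,150,150,150], slide=[[0,0,0],[0,0,0],[0,0,0],[0,0,0]], dr=[[0,0,0],[0,0,0],[0,0,0],[0,0,0]])

```text
time: 10.6
position: [0.4947, 0.0606, 0.0846]
tool_rot: [1.878, 2.519, 0.0]
ft_force: [0.2, 1.5, 0.8]
grip_width: 0.395
```

>>> move_arm(jaw=[150,150,150,150,150], slide=[[0,0,-0.8],[0,0,-2],[0,0,-3.5],[0,0,-4.5],[0,0,-4.5]], dr=[[0,0,0],[0,0,0],[0,0,0],[0,0,0],[0,0,0]])

```text
time: 11.1
position: [0.4942, 0.0603, 0.2396]
tool_rot: [-1.878, -2.518, 0.0]
ft_force: [1.4, 0.8, -0.2]
grip_width: 0.413
```

Run:
```python
from h import *
plan([.522,.034,.30],16.6)
```

```text
now [0.4942 0.0603 0.2396] rows 2 total tool-slide cm [-3.31  1.91 -6.04] rv [-0.    0.   -0.03] w 0.413 t 11.1 F [ 1.4  0.8 -0.2]
slide [[-1.66, 0.96, -3.02], [-1.65, 0.95, -3.02]] dr [[-0.0, 0.0, -0.01], [-0.0, 0.0, -0.01]]
```

>>> move_arm(jaw=[60,60,60,60,60], slide=[[-1.7,1.0,-2.5],[-1.7,1.0,-2.5],[0,0,0],[0,0,0],[0,0,0]], dr=[[0,0,0],[0,0,0],[0,0,0],[0,0,0],[0,0,0]])

```text
time: 11.6
position: [0.5225, 0.0343, 0.2865]
tool_rot: [-1.876, -2.518, 0.002]
ft_force: [-0.1, 0.1, -0.0]
grip_width: 0.735
```

Run:
```python
from h import *
im,d,W,T,K,E,st=look("w11")
_,o=tops(im,d,K,E,.108,.130)
for a in o: print(a[0].round(1),a[1],a[2].round(4),a[4].round(4),round(a[5],1))
plan([.5003,.136,.30],106.6); plan([.5003,.136,.30],-73.4)
```

```text
[0.5    0.1358] 106.72 hole [[0.4943 0.061 ]] 
 [[40.0, 27.0, -0.4, 0.5], [40.0, -27.0, 0.0, 0.5], [-40.0, 27.0, -0.4, -0.4], [-40.0, -27.0, 0.4, -0.1], [-70.0, -27.0, 0.4, -0.4]]
[0.5001 0.1359] 106.69 hole [[0.4944 0.0611]] 
 [[40.0, 27.0, -0.4, 0.4], [40.0, -27.0, 0.0, 0.4], [-40.0, 27.0, -0.2, -0.4], [-40.0, -27.0, 0.4, -0.1], [-70.0, -27.0, 0.2, -0.4]]
bar ((500.45428466796875, 135.60972595214844), (108.12382507324219, 17.528173446655273), 16.6551513671875)
[296.6  21.9] 340 [0.4633 0.1656 0.1137] [0.4632 0.166 ] 8.7
[357.6  21.7] 334 [0.5143 0.181  0.1137] [0.5145 0.1813] 8.6
[298.2 114.8] 268 [0.4861 0.0902 0.114 ] [0.4859 0.0902] 8.6
[355.1 114.8] 260 [0.5369 0.1054 0.1138] [0.537  0.1054] 8.4
[299.3 146.8] 256 [0.4952 0.062  0.114 ] [0.4954 0.0617] 8.6
[354.3 146.8] 248 [0.5454 0.0771 0.1138] [0.5458 0.077 ] 8.4
now [0.5224 0.0344 0.2864] rows 12 total tool-slide cm [10.37  0.79 -1.36] rv [-7.000e-02 -1.300e-01 -8.995e+01] w 0.746 t 11.65 F [1.4 0.7 0.1]
slide [[0.86, 0.07, -0.11], [0.85, 0.18, -0.11], [0.82, 0.29, -0.11], [0.77, 0.39, -0.11], [0.72, 0.49, -0.12]] dr [[-0.01
[... 450 characters left out ...]
64] rows 13 total tool-slide cm [10.37  0.79 -1.36] rv [-1.300e-01  7.000e-02  9.005e+01] w 0.746 t 11.65 F [1.4 0.7 0.1]
slide [[0.8, 0.06, -0.1], [0.8, -0.04, -0.1], [0.79, -0.13, -0.11], [0.77, -0.23, -0.1], [0.73, -0.32, -0.1]] dr [[-0.01, 0.01, 6.93], [-0.01, 0.01, 6.93], [-0.01, 0.01, 6.93], [-0.01, 0.01, 6.93], [-0.01, 0.01, 6.93]]
slide [[0.69, -0.4, -0.11], [0.64, -0.48, -0.1], [0.57, -0.56, -0.11], [0.5, -0.62, -0.1], [0.43, -0.68, -0.11]] dr [[-0.01, 0.01, 6.93], [-0.01, 0.01, 6.93], [-0.01, 0.01, 6.93], [-0.01, 0.01, 6.93], [-0.01, 0.01, 6.93]]
slide [[0.34, -0.72, -0.1], [0.25, -0.76, -0.11], [0.16, -0.79, -0.1]] dr [[-0.01, 0.01, 6.93], [-0.01, 0.01, 6.93], [-0.01, 0.01, 6.93]]
```

View pics/w11.png

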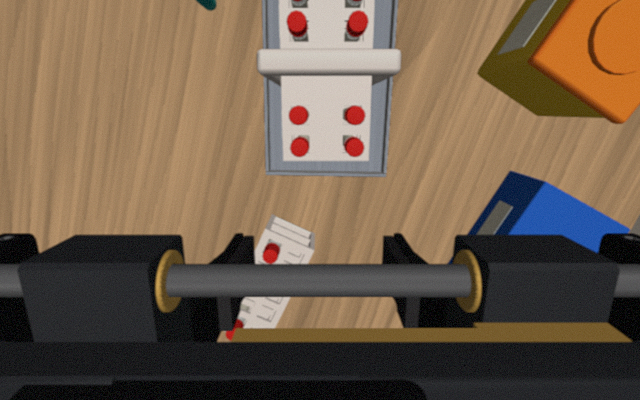

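Run:
```python
from h import *
print(get_state()["joint_positions"].round(3))
```

```text
[-0.565  0.018  0.458  1.676 -0.008  1.451  0.185]
```

>>> move_arm(jaw=[60,60,60,60,60], slide=[[0.8,0.1,0],[0.8,0,0],[0.8,-0.1,0],[0.8,-0.2,0],[0.7,-0.3,0]], dr=[[0,0,7],[0,0,7],[0,0,7],[0,0,7],[0,0,7]])

```text
time: 12.15
position: [0.5155, 0.074, 0.2864]
tool_rot: [-2.551, -1.832, 0.003]
ft_force: [-0.4, -0.4, -0.1]
grip_width: 0.761
```

>>> move_arm(jaw=[60,60,60,60,60], slide=[[0.7,-0.4,0],[0.6,-0.5,0],[0.6,-0.6,0],[0.5,-0.6,0],[0.4,-0.7,0]], dr=[[0,0,7],[0,0,7],[0,0,7],[0,0,7],[0,0,7]])

```text
time: 12.65
position: [0.5067, 0.1131, 0.2864]
tool_rot: [-2.985, -0.98, 0.003]
ft_force: [0.1, -0.5, 0.2]
grip_width: 0.766
```

>>> move_arm(jaw=[60,60,60,60,60], slide=[[0.3,-0.7,0],[0.3,-0.8,0],[0.2,-0.8,0],[0,0,0],[0,0,0]], dr=[[0,0,7],[0,0,7],[0,0,6],[0,0,0],[0,0,0]])

```text
time: 13.15
position: [0.5028, 0.1363, 0.2869]
tool_rot: [3.107, 0.458, -0.002]
ft_force: [-0.3, -0.5, -0.2]
grip_width: 0.763
```

Run:
```python
from h import *
im,d,W,T,K,E,st=look("w12")
plan([.5003,.136,.285],-73.4)
```

```text
[0.5007 0.1357] 106.67 hole [[0.495  0.0609]] 
 [[70.0, -27.0, -0.0, 0.5], [40.0, -27.0, -0.1, 0.4], [-40.0, -27.0, 0.2, -0.5], [-70.0, -27.0, 0.4, -0.6], [70.0, 27.0, -0.3, 0.4], [40.0, 27.0, -0.2, 0.2], [-40.0, 27.0, -0.0, -0.5]]
[0.5007 0.1355] 106.81 hole [[0.4951 0.0607]] 
 [[70.0, -27.0, -0.2, 0.3], [40.0, -27.0, -0.1, 0.3], [-40.0, -27.0, 0.1, -0.3], [-70.0, -27.0, 0.3, -0.5], [70.0, 27.0, -0.2, 0.2], [40.0, 27.0, 0.0, 0.2], [-40.0, 27.0, -0.0, -0.3]]
bar ((500.7807312011719, 135.52731323242188), (106.25247955322266, 17.906558990478516), 16.896072387695312)
now [0.5031 0.1359 0.2871] rows 1 total tool-slide cm [-0.26 -0.08  0.21] rv [0.02 0.06 0.12] w 0.763 t 13.2 F [ 0.3 -0.5 -0. ]
slide [[-0.26, -0.08, 0.21]] dr [[0.02, 0.06, 0.12]]
```

View pics/w12.png

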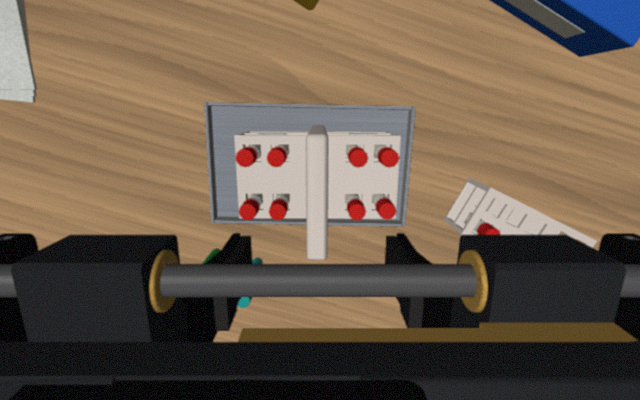

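>>> move_arm(jaw=[100,100,100,100,100], slide=[[-0.25,-0.05,3],[0,0,4],[0,0,4],[0,0,2.5],[0,0,0.7]], dr=[[0,0,0.1],[0,0,0],[0,0,0],[0,0,0],[0,0,0]])

```text
time: 13.7
position: [0.4987, 0.1347, 0.1424]
tool_rot: [3.107, 0.451, -0.009]
ft_force: [0.1, 0.2, 0.3]
grip_width: 0.614
```

>>> move_arm(jaw=[100,100,100], slide=[[0,0,0],[0,0,0],[0,0,0]], dr=[[0,0,0],[0,0,0],[0,0,0]])

```text
time: 14.0
position: [0.5022, 0.1364, 0.1474]
tool_rot: [-3.108, -0.45, -0.005]
ft_force: [-0.1, 0.8, 0.1]
grip_width: 0.609
```

Run:
```python
from h import *
plan([.5004,.1357,.145],-73.4)
im,d=get_image("side"); cv2.imwrite("pics/s4.png",cv2.resize(im[130:310,220:420],None,fx=3.3,fy=3.3,interpolation=cv2.INTER_CUBIC)[:,:,::-1])
```

```text
now [0.5022 0.1364 0.1474] rows 1 total tool-slide cm [-0.19  0.01  0.24] rv [-0.03 -0.19 -0.11] w 0.609 t 14.0 F [-0.1  0.8  0.1]
slide [[-0.19, 0.01, 0.24]] dr [[-0.03, -0.19, -0.11]]
```

View pics/s4.png

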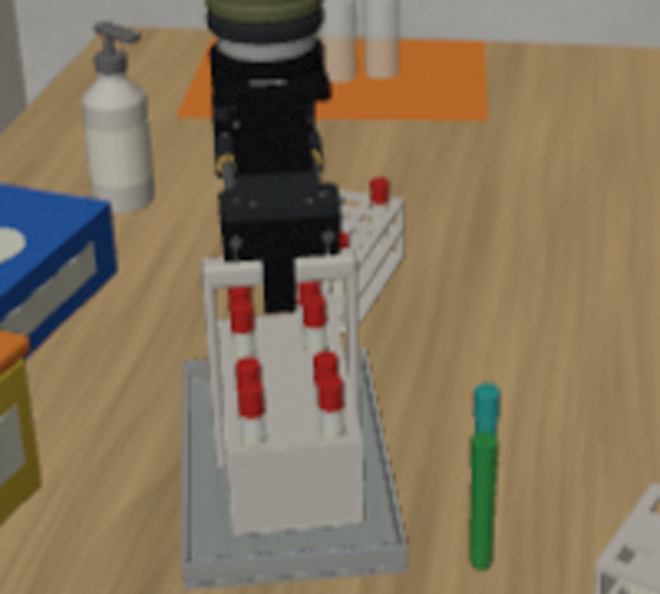

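>>> move_arm(jaw=[100,100,100], slide=[[-0.1,0,0.1],[0,0,0],[0,0,0]], dr=[[0,0,-0.1],[0,0,0],[0,0,0]])

```text
time: 14.35
position: [0.5, 0.1358, 0.1448]
tool_rot: [-3.109, -0.453, -0.001]
ft_force: [0.2, 0.1, -0.1]
grip_width: 0.61
```

>>> move_arm(jaw=[255,255,255,255,255], slide=[[0,0,0],[0,0,0],[0,0,0],[0,0,0],[0,0,0]], dr=[[0,0,0],[0,0,0],[0,0,0],[0,0,0],[0,0,0]], force=25)

```text
time: 14.85
position: [0.4999, 0.1358, 0.1446]
tool_rot: [-3.109, -0.453, -0.0]
ft_force: [-0.3, 0.0, 0.3]
grip_width: 0.239
```

>>> move_arm(jaw=[255,255,255,255,255], slide=[[0,0,0],[0,0,0],[0,0,0],[0,0,0],[0,0,0]], dr=[[0,0,0],[0,0,0],[0,0,0],[0,0,0],[0,0,0]], force=50)

```text
time: 15.35
position: [0.4999, 0.1361, 0.1446]
tool_rot: [-3.108, -0.454, -0.0]
ft_force: [-0.7, 2.1, -1.6]
grip_width: 0.202
```

Run:
```python
from h import *
plan([.5004,.1357,.145],-73.4); print(get_state()["torque"])
```

```text
now [0.4999 0.1361 0.1446] rows 1 total tool-slide cm [ 0.04  0.06 -0.04] rv [-0.03 -0.01  0.  ] w 0.202 t 15.35 F [-0.7  2.1 -1.6]
slide [[0.04, 0.06, -0.04]] dr [[-0.03, -0.01, 0.0]]
[0.48651576 0.17688179 0.03329321]
```

>>> move_arm(jaw=[255,255,255,255,255], slide=[[0,0,-0.3],[0,0,-0.5],[0,0,-0.8],[0,0,-1],[0,0,-1]], dr=[[0,0,0],[0,0,0],[0,0,0],[0,0,0],[0,0,0]])

```text
time: 15.85
position: [0.5001, 0.1356, 0.1816]
tool_rot: [3.109, 0.453, 0.001]
ft_force: [-0.2, 0.2, -3.9]
grip_width: 0.198
```

Run:
```python
from h import *
plan([.4999,.1361,.2606],-73.4); print(get_state()["torque"])
im,d=get_image("side"); cv2.imwrite("pics/s5.png",cv2.resize(im[130:310,220:420],None,fx=3.3,fy=3.3,interpolation=cv2.INTER_CUBIC)[:,:,::-1])
```

```text
now [0.5001 0.1356 0.1816] rows 2 total tool-slide cm [-0.   -0.05 -7.9 ] rv [ 0.   -0.02 -0.03] w 0.198 t 15.85 F [-0.2  0.2 -3.9]
slide [[-0.0, -0.03, -3.95], [-0.0, -0.02, -3.95]] dr [[0.0, -0.01, -0.01], [0.0, -0.01, -0.01]]
[-0.0594802   0.18117625  0.00764937]
```

View pics/s5.png

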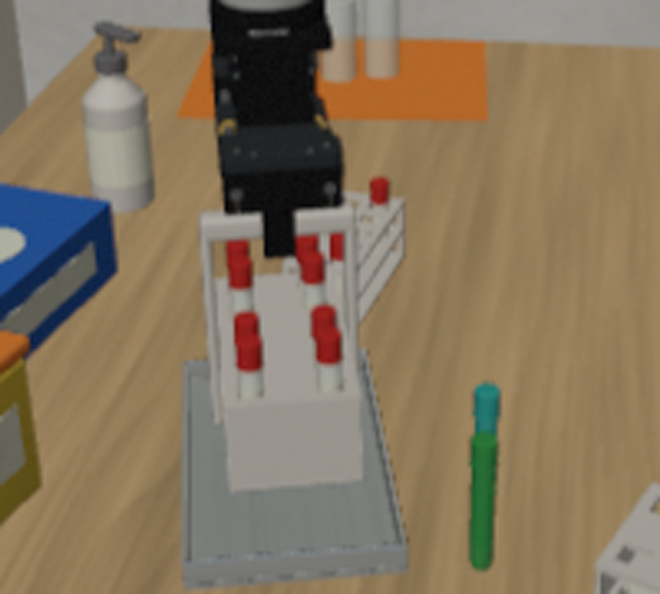

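Lifted level, force about 4 N as expected. Continuing up.

>>> move_arm(jaw=[255,255,255,255,255], slide=[[0,0,-1.2],[0,0,-1.5],[0,0,-1.5],[0,0,-1.4],[0,0,-1.1]], dr=[[0,0,0],[0,0,0],[0,0,0],[0,0,0],[0,0,0]])

```text
time: 16.4
position: [0.5002, 0.1358, 0.2491]
tool_rot: [-3.108, -0.453, -0.002]
ft_force: [0.5, -1.3, -6.1]
grip_width: 0.202
```

>>> move_arm(jaw=[255,255,255,255,255], slide=[[0,0,-0.7],[0,0,-0.4],[0,0,-0.1],[0,0,0],[0,0,0]], dr=[[0,0,0],[0,0,0],[0,0,0],[0,0,0],[0,0,0]])

```text
time: 16.9
position: [0.4996, 0.1356, 0.2589]
tool_rot: [3.108, 0.453, -0.002]
ft_force: [-0.1, 0.2, -5.1]
grip_width: 0.202
```

>>> move_arm(jaw=[255,255,255,255,255], slide=[[0,0,0],[0,0,0],[0,0,0],[0,0,0],[0,0,0]], dr=[[0,0,0],[0,0,0],[0,0,0],[0,0,0],[0,0,0]])

```text
time: 17.4
position: [0.4999, 0.1358, 0.2596]
tool_rot: [-3.109, -0.453, -0.0]
ft_force: [-0.0, -0.3, -4.5]
grip_width: 0.2
```

Run:
```python
from h import *
plan([.4999,.1361,.2606],-73.4); print(get_state()["torque"],get_state()["qd"].round(3))
im,d=get_image("side"); cv2.imwrite("pics/s6.png",cv2.resize(im[90:310,200:440],None,fx=2.7,fy=2.7,interpolation=cv2.INTER_CUBIC)[:,:,::-1])
st=get_state();im,d=get_image("wrist"); cv2.imwrite("pics/w13.png",im[:,:,::-1])
K,E=ext("wrist",st)
W,o=tops(im,d,K,E,.22,.25)
for a in o: print(a[0].round(1),a[1],a[2].round(4),round(a[5],1))
m=(W[...,2]>.17)&(W[...,2]<.20)&(W[...,0]>.4)&(W[...,0]<.6)&(im.min(2)>150)
P=W[m]; A=np.c_[P[:,:2]-P[:,:2].mean(0),np.ones(len(P))]; print(len(P),np.linalg.lstsq(A,P[:,2],rcond=None)[0])
```

```text
now [0.4999 0.1358 0.2596] rows 1 total tool-slide cm [ 0.01 -0.03 -0.1 ] rv [-0.   -0.   -0.01] w 0.2 t 17.4 F [-0.  -0.3 -4.5]
slide [[0.01, -0.03, -0.1]] dr [[-0.0, -0.0, -0.01]]
[-0.08853963  0.20097328  0.0279985 ] [ 0.002  0.    -0.     0.001 -0.001  0.    -0.   ]
[438.9 185.3] 854 [0.5468 0.0775 0.2284] 9.0
[196.9 186.5] 848 [0.507  0.2086 0.2284] 9.1
[248.8 186.6] 793 [0.5154 0.1804 0.2286] 8.8
[387.2 186.3] 791 [0.5379 0.1054 0.2286] 8.9
13863 [-0.00528277 -0.00175304  0.18924193]
```

View pics/s6.png

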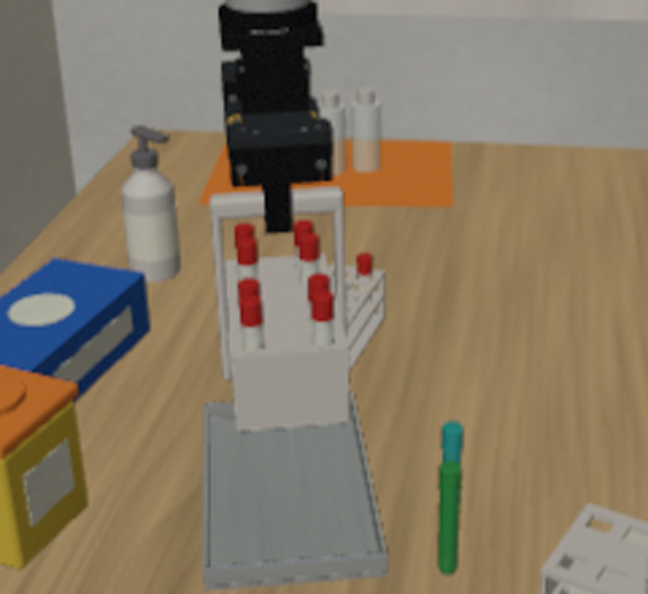

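View pics/w13.png

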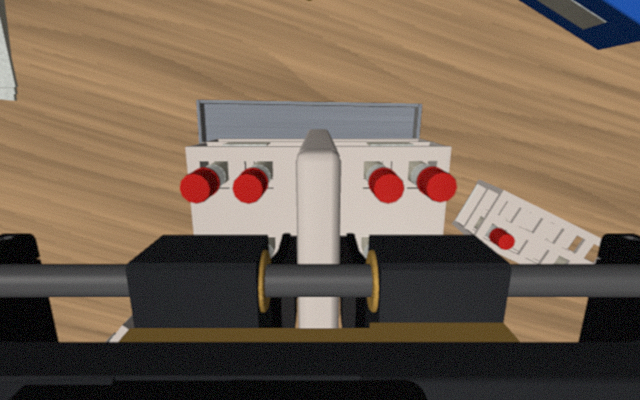

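>>> move_arm(jaw=[255,255,255,255,255], slide=[[0,0,-0.1],[0,0,0],[0,0,0],[0,0,0],[0,0,0]], dr=[[0,0,0],[0,0,0],[0,0,0],[0,0,0],[0,0,0]])

```text
time: 18.0
position: [0.4999, 0.1358, 0.2606]
tool_rot: [-3.109, -0.453, -0.0]
ft_force: [-1.0, 0.3, -5.2]
grip_width: 0.201
```

>>> move_arm(jaw=[255,255,255,255,255], slide=[[0,0,0],[0,0,0],[0,0,0],[0,0,0],[0,0,0]], dr=[[0,0,0],[0,0,0],[0,0,0],[0,0,0],[0,0,0]])

```text
time: 18.5
position: [0.4999, 0.1358, 0.2606]
tool_rot: [-3.109, -0.453, -0.0]
ft_force: [0.1, 0.6, -5.2]
grip_width: 0.2
```

Run:
```python
from h import *
plan([.4999,.1361,.2606],-73.4); print(get_state()["qd"].round(3))
print(close_job())
```

```text
now [0.4999 0.1358 0.2606] rows 1 total tool-slide cm [ 0.01 -0.03 -0.  ] rv [-0.   -0.   -0.01] w 0.2 t 18.5 F [ 0.1  0.6 -5.2]
slide [[0.01, -0.03, -0.0]] dr [[-0.0, -0.0, -0.01]]
[ 0.001  0.001  0.001  0.001  0.001  0.    -0.001]
the job is handed in; nothing more can be done
None
```

I moved the tall tube from the desk rack into the carrier's empty hole and released it. I then lifted the carrier by its handle and handed the job in at 18.5 s, still holding it over its tray.

- **Tube seating:** After release, the new tube's cap top was at z = 0.114 m, the same height as the tubes next to it. That means it stands fully home.
- **Carrier hold:** The underside is about 12 cm above the desk, level within about 0.3° and still. The grip was set to 50 N, and the wrist force of about 5 N matches the carrier with its tubes.
- **Tubes in the carrier:** The last side picture shows all eight in place.
- **Other things:** The arm did not touch the short tubes, glove box, pump bottle, sharps box or look-alikes, and they look unmoved where they show. The last pictures show only one short tube, because the other is hidden behind the carrier.

My position measurements differed by about 1 mm from one another. I corrected for this from the wrist pictures while inserting the tube. No check failed.

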